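# Serve the foil-wrapped chocolate to the guest with the blue coaster

### The arm

A 6-joint arm with a two-finger parallel gripper is mounted at the origin on the work surface. World frame = base frame: x ahead of the robot, y to its left, z up, the work surface at z = 0. Lengths are in m, angles in rad, forces in N, time in s.
With the tool pointing down it reaches from about 0.35 to 0.85 m from the base axis. Payload 8.1 kg.
Tool frame: the origin (TCP) lies on the centre line of the jaws, within the pads' length; the fingertips stand robot.finger_overhang ahead of it and the grasp point (between the pads) lies 8 mm behind it (robot.finger_overhang is the distance from the TCP to the fingertips, in m); z points along the fingers, y is the direction in which the jaws open and shut (so a half turn about z gives the same grasp; the last joint's range is limited). The gripper opens to 85 mm and grips with 20 to 120 N. Pads are 22 mm wide; open, the fingers measure 114 mm over their backs; the gripper's body (76 mm by 85 mm) begins 54 mm behind the grasp point. The pads swing forward as they close: fully open they stand 13 mm farther back than shut.
Start: joints at [-1.342, 0.13, 1.488, -0, 1.523, -0.085], TCP at [0.185, -0.571, 0.242] pointing down, gripper open.
Joint ranges: [-2.96, 2.96], [-0.89, 2.26], [0.02, 2.5], [-1.34, 4.48], [0, 2.73], [-2.66, 2.66]. Speed limits (rad/s): [2.39, 2.39, 2.79, 3.14, 3.14, 3.14].

### API

Orientations are given as a unit quaternion [w, x, y, z].
In Python, from station import robot gives the robot as it stands.
- The arm moves only by the tool drive_tool, never from a script. Its argument "moves" is a list of rows, each an object with "travel": the shift along the tool's x, y, z in cm, a list of three; "rot": the turn, a rotation vector about the tool's x, y, z in rad, a list of three; "claw": the opening, from 0 (shut) to 1 (fully open). In form: [{"travel": [dx, dy, dz], "rot": [wx, wy, wz], "claw": claw}, ...]. A call has 1 to 5 rows; each row is the pose to reach, as a shift and turn from the pose commanded when the call began, along the tool's axes at that moment; what a row does not reach only later rows make up. A row lasts 1/12 s, in which the tool goes at most 41.7 mm and 7.16 degrees, less where a joint would pass 70% of its speed; a pose out of reach is approached as far as the arm can. A call with a gripper value outside its range is refused whole. The fingers move at their own pace and stop on an object; "newtons" is the grip in N (left out, the last holds). Time passes only in rows, so rows that repeat a pose let the fingers close. It gives the time, the measured TCP pose, the force and the opening at its end, in the units of the state.
- robot.get_obs(): the state, without advancing time (a new reading comes with each control period).
- robot.read_camera(name): name is "scene" or "top"; returns the picture (480x640x3 uint8, red, green, blue); there is no depth.
- robot.calibration(name): a dict with "fx", "fy", "cx", "cy" (pixels), "rvec" (rotation vector, rad) and "tvec" (3), from world to camera coordinates, as OpenCV has them. Camera axes: x right, y down, z forward; pixel columns grow to the right and rows downward; lengths in m; the calibration is good to about 2 mm. A picture is of the moment at which its call begins. calibration takes no time and is no camera call.
- robot.finish_job(): hands the job in, once; it reports no verdict.
Trained networks look in the newest picture that a camera, given by its name, has taken for a name from the list of things; names that differ only in an ending like _2 or _b are one class to them, and where a whole thing is asked for, a point or a joint stands for the part that bears it (a point fixed in the world has none). Each returns a list of dicts, best first, with "conf" (0 to 1); they miss things now and then, are a little off and sometimes report something else, mostly with a low value. They report only what shows in the picture. A call takes as long as a camera call. They do not tell look-alikes from the thing itself.
- robot.outline_of(camera, thing): "region" (480x640 bool, what is visible of it) and "extent" ([left, top, right, bottom] in pixels, round what is visible of it).
- robot.mark_of(camera, thing): "uv" ([column, row] in pixels: a listed point, or the origin of a listed thing).
The state is a dict: "t": time; "joint_positions": joint angles; "joint_vel": joint speeds; "joint_torque": joint torques, N m; "ee_pos": TCP position; "ee_rot": TCP orientation; "wrist_force": force on the tool from outside, world axes, zero at the start; "ft_torque": the same for the moment, N m; "opening": finger opening in m.
Only numpy, scipy, OpenCV 4.12 (cv2) and the standard library are available. Lean on these libraries where they do the work, as an engineer would, in place of code of your own. Each camera call takes 0.05 s, during which the arm holds its last target. There are 200 camera calls.

### The job

Pick up the small white cup, tip the gold chocolate ball out of it into the green serving dish and stand the cup upright on the table again. Then lift the dish off its mat by its wooden handle, only once the ball lies in the middle, and in the air turn it about a quarter turn so that its white lip points at the blue coaster (left or right of the dish), keeping the dish level and the ball in the middle. Finish while still holding the dish still and level by its handle, roughly 10 cm above the middle of its mat; do not put it down or let go, and leave the other things on the table alone.

Things in the scene. Friction and masses are not known exactly. Their poses are not given: they have to be found in the camera images.
- dish: Round dark green dish, loose, about 220 g, on the mat at the start. Origin: centre of its underside, z up. Rim 170 mm across, 43 mm high; inside a shallow cone falls 16 degrees to a small flat middle 8 mm above the origin, so the ball rolls to the middle by itself. A wooden bar handle sticks out along its -x, a white lip along its +x.
- dish_handle (a point): Grip point of the handle, 126 mm from the dish's axis along its -x, 36 mm above its underside; axes as the dish. The handle is a light wooden bar running radially (dish x) from 82 to 154 mm from the axis, 18 mm wide (dish y), 22 mm tall (25 to 47 mm above the dish's underside), free on both sides.
- dish_lip (a point): Point on the white lip, a flat tab 50 mm wide and 6 mm thick at the rim across from the handle, 108 mm from the dish's axis along its +x, 38 mm above its underside.
- dish_middle (a point): Where the ball's centre is when it lies in the middle of the dish: on the dish's axis, 24 mm above its underside.
- cup: Small white ceramic cup, loose, about 120 g, standing upright on the table left or right of the mat, the ball inside. Origin: centre of its underside, z up (its yaw means nothing). 55 mm tall, outside 48 mm across at the foot and 58 mm at the rim, wall 3 mm, floor 6 mm thick, no handle. The ball rolls out once the cup is tipped somewhat past level (about 100 degrees from upright).
- cup_rim (a point): Centre of the cup's mouth, 55 mm above its underside.
- ball_center (a point): Centre of the loose ball, a gold foil-wrapped chocolate 32 mm across, about 30 g; its rolling is damped, it stays put on slopes below about 6 degrees.
- mat: Dark grey place mat, fixed, 200 mm (its x) by 300 mm (its y), 2 mm thick. Origin: centre of its underside. At the start the dish stands on its middle with the handle towards the robot, the lip roughly along the mat's +x.
- coaster_blue: Round flat blue coaster, fixed to the table, 90 mm across, 6 mm thick. Origin: centre of its underside. It lies 210 mm from the mat's middle, on either its left or its right (mat +y or -y); an orange one lies on the other side.
- coaster_orange: The other coaster, orange, same size: not the one to point at.
- candle: Candle in an amber glass jar with a dark lid, 60 mm across, 76 mm tall, loose bystander standing on the side of the mat where the cup is not. Origin: centre of its underside.
- mug: Blue mug, 76 mm across, 90 mm tall, handle along its +y, loose bystander on the right. Origin: centre of its underside.
- book: Thick book lying flat, 170 x 230 x 50 mm, loose bystander on the left. Origin: centre of its underside.
Not all that is in view belongs to the job. Leave any turquoise look-alike of the cup alone. Several things look just like the coaster_blue: the one meant starts farthest to the robot's right.

How it is judged:
By the outcome, as a careful person would: the job done as asked, in the order asked, and still so for the second after the job is handed in, while the arm keeps its last pose, push and grip.
It also fails if it takes over 72 s, if anything falls off the work surface, if the arm or the gripper's body presses on something with over 40 N, if the wrist force passes 120 N, or if a joint passes its speed limit or range.

## Working session

There is one attempt and no reset: what is moved stays moved. The work goes in short steps, Python scripts to look and compute and a tool call to move; the robot and the scene stay as the last step left them, time stands still between calls to the robot, and variables do not carry over. Pictures are saved under pics/ and viewed, about 8 in all and at most 12, crops included, and the job is handed in when it is done.

Besides the shell and the picture viewer there is one more tool, called after "Request:" as name(argument=value, ...), one argument or row to a line, values as JSON. drive_tool: Moves the arm, as the interface text tells. Its arguments: {"type":"object","properties":{"moves":{"type":"array"},"newtons":{"type":"number"}},"required":["moves"]}

```bash
ls; mkdir -p pics; cat > h.py <<'E'
import numpy as np, cv2
from scipy.spatial.transform import Rotation as R
from station import robot
def ray(cam,uv,z):
    c=robot.calibration(cam);Rm=cv2.Rodrigues(np.array(c["rvec"],float))[0];t=np.array(c["tvec"],float).ravel()
    d=Rm.T@np.array([(uv[0]-c["cx"])/c["fx"],(uv[1]-c["cy"])/c["fy"],1]);o=-Rm.T@t
    return o+d*(z-o[2])/d[2]
def proj(cam,p):
    c=robot.calibration(cam);K=np.array([[c["fx"],0,c["cx"]],[0,c["fy"],c["cy"]],[0,0,1.]])
    return cv2.projectPoints(np.array([p],float),np.array(c["rvec"],float),np.array(c["tvec"],float),K,None)[0].ravel()
def snap(cam,name):
    im=robot.read_camera(cam);cv2.imwrite(f"pics/{name}.png",im[:,:,::-1]);return im
def rel(p,q=None):
    """travel (cm) and rot in tool axes from measured pose to world p, quat q"""
    o=robot.get_obs();w=np.array(o["ee_rot"]);T=R.from_quat(w[[1,2,3,0]])
    out=np.round(T.inv().apply(np.array(p)-o["ee_pos"])*100,2)
    return out, None if q is None else np.round((T.inv()*q).as_rotvec(),4)
E
python3 - <<'E'
from h import *
print(robot.finger_overhang,robot.get_obs())
for c in ("scene","top"):
    snap(c,c+"0")
    cc=robot.calibration(c);Rm=cv2.Rodrigues(np.array(cc["rvec"],float))[0];print(c,cc["fx"],-Rm.T@np.array(cc["tvec"]).ravel())
    for n,z in [("cup",0),("cup_rim",.055),("ball_center",.022),("dish",.002),("dish_handle",.038),("dish_lip",.04),("mat",0),("coaster_blue",0),("coaster_orange",0),("candle",0),("mug",0),("book",0)]:
        for m in robot.mark_of(c,n)[:5]:
            if m["conf"]>.2: print(n,round(m["conf"],2),np.round(m["uv"]),np.round(ray(c,m["uv"],z),3)[:2])
E
```

```text
pics
0.011 {'t': 0.0, 'joint_positions': array([-1.34241695e+00,  1.31196386e-01,  1.48929078e+00, -2.74138775e-06,
        1.52300849e+00, -8.53982460e-02]), 'joint_vel': array([ 2.13296824e-04, -1.67672127e-03, -2.46201340e-03, -1.72842370e-04,
       -1.11933484e-03,  3.02002094e-05]), 'joint_torque': array([-4.20913175e-04, -5.69409120e+01, -5.00546551e+01, -1.36977692e-04,
        1.50619989e-02,  3.55508902e-06]), 'ee_pos': array([ 0.18509106, -0.57016994,  0.24121707]), 'ee_rot': array([-9.48974916e-04,  9.87717716e-01,  1.56245988e-01, -6.93311437e-05]), 'wrist_force': array([0.76770746, 0.11390368, 1.22171916]), 'ft_torque': array([0.02509016, 0.06998048, 0.00419333]), 'opening': 0.08543183239798792}
scene 449.6024542294476 [ 1.31616678 -0.33420934  0.64212698]
cup 0.76 [399. 220.] [0.441 0.325]
cup 0.63 [362. 223.] [0.418 0.219]
cup 0.42 [175. 275.] [ 0.445 -0.285]
cup_rim 0.83 [364. 209.] [0.433 0.213]
cup_rim 0.68 [402. 204.] [0.452 0.318]
dish 0.82 [337. 268.] [0.574 0.065]
dish_handle 0.94 [309. 230.] [0.446 0.049]
dish_handle 0.3 [401. 201.] [0.411 0.346]
dish_lip 0.91
[... 210 characters left out ...]
363. 284.] [0.647 0.094]
mug 0.56 [118. 334.] [ 0.587 -0.418]
book 0.66 [486. 238.] [0.611 0.484]
top 536.8627812927167 [0.25050746 0.03811371 1.21260737]
cup 0.65 [237. 294.] [0.406 0.225]
cup 0.59 [192. 281.] [0.435 0.328]
cup_rim 0.95 [185. 274.] [0.442 0.332]
cup_rim 0.61 [233. 290.] [0.406 0.226]
cup_rim 0.34 [126. 210.] [0.59 0.47]
cup_rim 0.22 [515. 212.] [ 0.578 -0.401]
dish 0.82 [306. 223.] [0.569 0.068]
dish_handle 0.67 [313. 269.] [0.454 0.052]
coaster_blue 0.74 [179. 344.] [0.294 0.351]
coaster_orange 0.62 [399. 230.] [ 0.551 -0.149]
candle 0.62 [463. 275.] [ 0.445 -0.29 ]
mug 0.78 [515. 210.] [ 0.596 -0.423]
book 0.55 [129. 212.] [0.599 0.483]
book 0.44 [221. 204.] [0.618 0.269]
```

View pics/scene0.png

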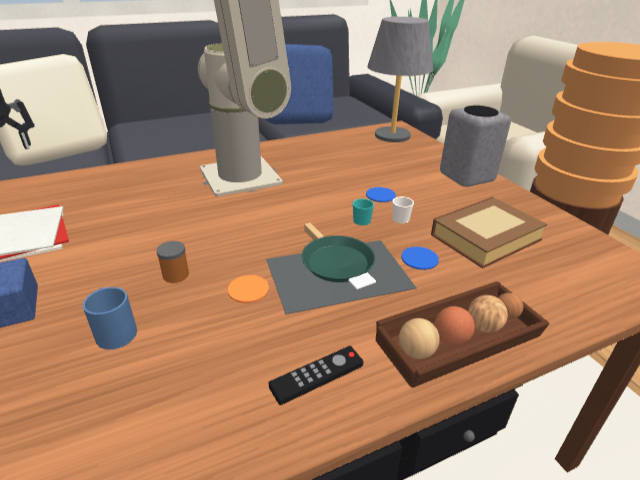

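View pics/top0.png

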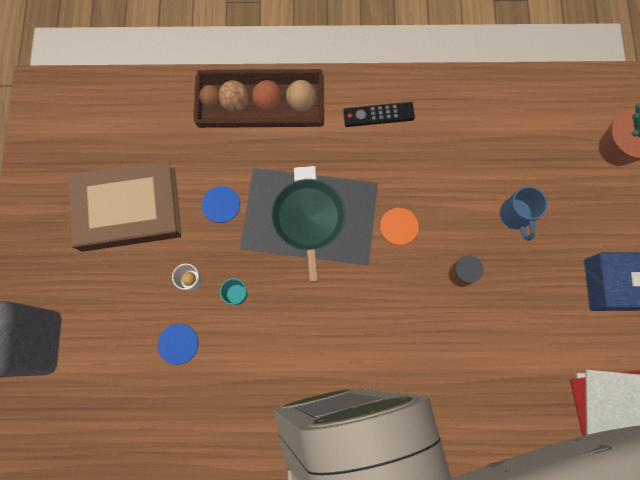

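Scene check:
- **White cup:** it holds the gold ball, at top (186,277) / scene (402,210). The turquoise look-alike is at top (233,292).
- **Blue coasters:** top (221,204) is at about (0.62, 0.27). Top (179,344) is at about (0.29, 0.35). The first one is farther to the robot's right and lies about 21 cm from the mat's middle, opposite the orange one, so it is the one meant.

I'll refine the positions and confirm this in one crop.

```bash
cat >> h.py <<'E'
from scipy.optimize import least_squares
A=np.linspace(0,2*np.pi,48,endpoint=False)
def circ(r,z): return np.c_[r*np.cos(A),r*np.sin(A),0*A+z]
def bb(cam,P):
    uv=np.array([proj(cam,p) for p in P]);return np.r_[uv.min(0),uv.max(0)]
def fit(ex,model,x0):
    f=lambda x:np.concatenate([bb(c,model+[x[0],x[1],0])-e for c,e in ex])
    s=least_squares(f,x0,diff_step=1e-3);return s.x,np.round(s.fun,1)
def outl(cam,n,near,z,tol=.05):
    for m in robot.outline_of(cam,n):
        e=m["extent"];u=((e[0]+e[2])/2,(e[1]+e[3])/2)
        if np.linalg.norm(ray(cam,u,z)[:2]-near)<tol: return m
CUP=np.r_[circ(.024,0),circ(.029,.055)]
E
python3 - <<'E'
from h import *
T=robot.read_camera("top");S=robot.read_camera("scene")
for n,near,model,z in [("cup",(.437,.327),CUP,.03),("coaster_blue",(.62,.27),circ(.045,.005),.003),("coaster_orange",(.56,-.149),circ(.045,.005),.003)]:
    ex=[(c,m["extent"]) for c in("top","scene") if (m:=outl(c,n,near,z))]
    print(n,len(ex),*fit(ex,model,near))
# dish by dark green colour
ex=[]
for c,im in(("top",T),("scene",S)):
    i=im.astype(int);m=((i[:,:,1]>i[:,:,0]+12)&(i[:,:,0]<60)&(i[:,:,1]<110)).astype(np.uint8)
    n,l,st,ce=cv2.connectedComponentsWithStats(m)
    k=min(range(1,n),key=lambda k:np.linalg.norm(ray(c,ce[k],.04)[:2]-[.575,.065])-1e-3*(st[k,4]>500))
    k=max(range(1,n),key=lambda k:st[k,4]*(np.linalg.norm(ray(c,ce[k],.04)[:2]-[.575,.065])<.08))
    x,y,w,h,a=st[k];print(c,st[k]);ex.append((c,np.array([x,y,x+w,y+h])))
print("dish",*fit(ex,np.r_[circ(.085,.045),circ(.06,.002)],(.575,.065)))
for c in("top","scene"):
    print(c,[ (n,np.round(ray(c,m["uv"],z),4)[:2],round(m["conf"],2)) for n,z in(("dish_handle",.038),("dish_lip",.04)) for m in robot.mark_of(c,n)[:1]])
# mat corners from outline
for c in("top","scene"):
    r=robot.outline_of(c,"mat")
    if r:
        q=cv2.minAreaRect(np.argwhere(r[0]["region"])[:,::-1].astype(np.float32)) if c=="top" else None
        if q: b=cv2.boxPoints(q);print([np.round(ray(c,p,.002)[:2],3) for p in b],ray(c,q[0],.002))
cv2.imwrite("pics/crop.png",cv2.resize(T[130:390,140:420,::-1],None,fx=2,fy=2,interpolation=2))
E
```

```text
cup 2 [0.43589564 0.33001744] [-2.8 -4.3  2.1  2.7 -0.6 -1.6 -1.  -0.6]
coaster_blue 2 [0.6158303  0.26564174] [ 0.3 -0.7  0.9 -0.9  0.4 -3.5  0.  -0.2]
coaster_orange 2 [ 0.56210838 -0.1480587 ] [ 0.2 -3.2  0.9  1.1 -3.3 -1.3  3.6 -2.3]
top [ 272  180   73   70 2808]
scene [341 237  33  38 476]Traceback (most recent call last):
  File "<stdin>", line 14, in <module>
  File "h.py", line 25, in fit
    s=least_squares(f,x0,diff_step=1e-3);return s.x,np.round(s.fun,1)
    return func(*args, **kwargs)
    result = trf(vector_fun.fun, vector_fun.jac, x0, f0, J0, lb, ub, ftol, xtol,
                 gtol, max_nfev, x_scale, loss_function, tr_solver,
                 tr_options.copy(), verbose, callback=callback_wrapped)
    return trf_no_bounds(
        fun, jac, x0, f0, J0, ftol, xtol, gtol, max_nfev, x_scale,
        loss_function, tr_solver, tr_options, verbose, callback=callback)
    J = jac(x)
    self._update_jac()
    ~~~~~~~~~~~~~~~~^^
    self.J = self.jac_wrapped(xp_copy(self.x), f0=self.f)
             ~~~~~~~~~~~~~~~~^^^^^^^^^^^^^^^^^^^^^^^^^^^^
    J, dct = approx_derivative(
[... 620 characters left out ...]
          ~~~~~~~~^^^^^^^^^^^^^^^^^^^^^^^^^^^^^^
    return np.atleast_1d(self.fun(x))
                         ~~~~~~~~^^^
    return self.f(x, *self.args, **self.kwargs)
           ~~~~~~^^^^^^^^^^^^^^^^^^^^^^^^^^^^^^
  File "h.py", line 24, in <lambda>
    f=lambda x:np.concatenate([bb(c,model+[x[0],x[1],0])-e for c,e in ex])
                               ~~^^^^^^^^^^^^^^^^^^^^^^^
  File "h.py", line 22, in bb
    uv=np.array([proj(cam,p) for p in P]);return np.r_[uv.min(0),uv.max(0)]
                 ~~~~^^^^^^^
  File "h.py", line 9, in proj
    c=robot.calibration(cam);K=np.array([[c["fx"],0,c["cx"]],[0,c["fy"],c["cy"]],[0,0,1.]])
ValueError: time passes only in moves, steps and waits
```

Request:
drive_tool(
  moves=[
    {"travel": [0, 0, -2], "rot": [0, 0, -0.1], "claw": 1},
    {"travel": [0, 0, -4], "rot": [0, 0, -0.2], "claw": 1},
  ],
)

```text
t: 1.87
ee_pos: [0.185, -0.5697, 0.2809]
ee_rot: [-0.002, 0.967, 0.256, 0.0]
wrist_force: [-1.0, 0.0, 0.6]
opening: 0.0853
```

```bash
sed -i 's/^from scipy.optimize/import functools\ncal=functools.lru_cache(robot.calibration)\nfrom scipy.optimize/; s/c=robot.calibration(cam)/c=cal(cam)/' h.py
cat >> h.py <<'E'
def bb(cam,P):
    c=cal(cam);K=np.array([[c["fx"],0,c["cx"]],[0,c["fy"],c["cy"]],[0,0,1.]])
    uv=cv2.projectPoints(P,np.array(c["rvec"],float),np.array(c["tvec"],float),K,None)[0][:,0];return np.r_[uv.min(0),uv.max(0)]
E
python3 - <<'E'
from h import *
T=robot.read_camera("top")
cv2.imwrite("pics/crop.png",cv2.resize(T[130:390,140:420,::-1],None,fx=2,fy=2,interpolation=2))
i=T.astype(int);m=((i[:,:,1]>i[:,:,0]+12)&(i[:,:,0]<60)&(i[:,:,1]<110)).astype(np.uint8);m[:,:260]=0
x,y,w,h=cv2.boundingRect(m);print("dish",x,y,w,h,*fit([("top",np.array([x,y,x+w,y+h]))],circ(.085,.045),(.575,.065)))
for c in("top","scene"):
    if c=="scene":robot.read_camera(c)
    print(c,[ (n,np.round(ray(c,m["uv"],z),4)[:2],round(m["conf"],2)) for n,z in(("dish_handle",.038),("dish_lip",.04)) for m in robot.mark_of(c,n)[:1]])
# white cup in top image: bright pixels
g=(i[262:295,165:205].min(2)>150).astype(np.uint8);x,y,w,h=cv2.boundingRect(g);print("cup px",x+165,y+262,w,h,fit([("top",np.array([x+165,y+262,x+165+w,y+262+h]))],circ(.029,.055),(.437,.327)))
r=robot.outline_of("top","mat")
if r:
    q=cv2.minAreaRect(np.argwhere(r[0]["region"])[:,::-1].astype(np.float32));print(q[1],np.round(ray("top",q[0],.002),3),[np.round(ray("top",p,.002)[:2],3) for p in cv2.boxPoints(q)])
E
```

```text
dish 272 106 368 201 [ 0.58431281 -0.27212578] [ 146.5   68.7 -146.2  -59.9]
top [('dish_handle', array([0.4486, 0.0526]), 0.73), ('dish_lip', array([0.6811, 0.0699]), 0.72)]
scene [('dish_lip', array([0.6845, 0.0696]), 0.85)]
cup px 172 264 27 26 (array([0.43593293, 0.32969901]), array([ 0.2, -0.2, -0.2,  0.2]))
(130.46499633789062, 83.77201080322266) [0.587 0.062 0.002] [array([0.509, 0.224]), array([0.712, 0.203]), array([ 0.667, -0.104]), array([ 0.467, -0.073])]
```

```bash
ls -la pics
```

```text
total 1084
drwxr-xr-x 2 agent agent   4096 Dec  4 13:15 .
drwxr-xr-x 3 agent agent   4096 Dec  4 13:15 ..
-rw-r--r-- 1 agent agent 297451 Dec  4 13:15 crop.png
-rw-r--r-- 1 agent agent 380744 Dec  4 13:11 scene0.png
-rw-r--r-- 1 agent agent 421750 Dec  4 13:12 top0.png
```

View pics/crop.png

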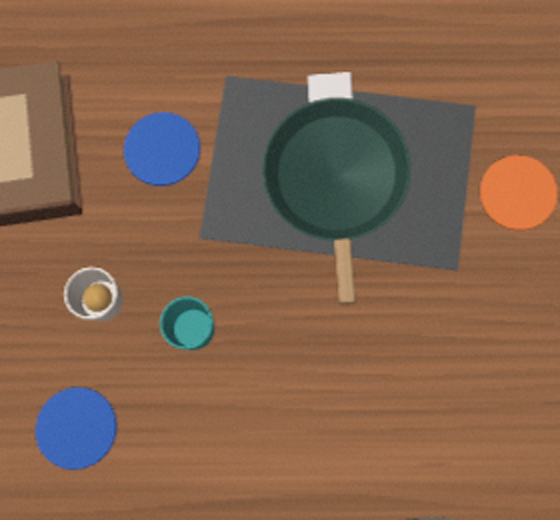

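White cup (with the ball) is at (0.436, 0.330), and the crop confirms both it and the coaster. I'll write a helper that converts world waypoints into tool-axis moves.

```bash
cat >> h.py <<'E'
def tool(zdir,ydir):
    z=np.array(zdir,float);z/=np.linalg.norm(z);y=np.array(ydir,float);y-=y@z*z;y/=np.linalg.norm(y)
    return R.from_matrix(np.c_[np.cross(y,z),y,z])
def plan(wps,start=None):
    """wps: (grasp-or-TCP pos, Rotation); prints per leg, split in calls of <=19cm/.58rad, end travel/rot in tool axes at call start"""
    if start is None:
        o=robot.get_obs();q=np.array(o["ee_rot"]);start=(np.array(o["ee_pos"]),R.from_quat(q[[1,2,3,0]]))
    p,r=start
    for P,Q in wps:
        P=np.array(P);rv=(r.inv()*Q).as_rotvec();n=int(np.ceil(max(np.linalg.norm(P-p)/.19,np.linalg.norm(rv)/.58,.01)))
        p0,r0=p,r
        for k in range(1,n+1):
            pn=p0+(P-p0)*k/n;rn=r0*R.from_rotvec(rv*k/n)
            print("travel",np.round(r.inv().apply(pn-p)*100,2).tolist(),"rot",np.round((r.inv()*rn).as_rotvec(),3).tolist());p,r=pn,rn
        print("-- at",np.round(P,3))
    return p,r
E
python3 - <<'E'
from h import *
print("dish centre by box",ray("top",(308.5,215),.045))
c=np.array([.436,.330,.035]);t=np.radians(43)
q=tool([0,-np.sin(t),-np.cos(t)],[1,0,0]);d=tool([0,0,-1],[1,0,0])
g=c+.008*q.as_matrix()[:,2]
plan([([.46,-.15,.28],d),([.43,.28,.25],d),(g+[0,.02,.09],q),(g,q)])
E
```

```text
dish centre by box [0.57624711 0.06143187 0.045     ]
travel [14.85, -7.71, 0.05] rot [-0.0, -0.001, -0.353]
travel [16.6, -2.11, 0.04] rot [-0.0, -0.001, -0.353]
travel [16.31, 3.76, 0.04] rot [-0.0, -0.001, -0.353]
-- at [ 0.46 -0.15  0.28]
travel [14.33, -1.0, 1.0] rot [0.0, -0.0, -0.0]
travel [14.33, -1.0, 1.0] rot [0.0, -0.0, -0.0]
travel [14.33, -1.0, 1.0] rot [0.0, -0.0, 0.0]
-- at [0.43 0.28 0.25]
travel [3.23, 0.3, 6.54] rot [0.0, -0.375, 0.0]
travel [5.4, 0.3, 4.9] rot [0.0, -0.375, 0.0]
-- at [0.436 0.345 0.119]
travel [4.68, 0.0, 7.95] rot [-0.0, 0.0, 0.0]
-- at [0.436 0.325 0.029]
```

Request:
drive_tool(
  moves=[
    {"travel": [3, -1.6, 0], "rot": [0, 0, -0.07], "claw": 1},
    {"travel": [6, -3.1, 0], "rot": [0, 0, -0.14], "claw": 1},
    {"travel": [9, -4.6, 0], "rot": [0, 0, -0.21], "claw": 1},
    {"travel": [12, -6.2, 0], "rot": [0, 0, -0.28], "claw": 1},
    {"travel": [14.9, -7.7, 0], "rot": [0, 0, -0.353], "claw": 1},
  ],
)

```text
t: 2.63
ee_pos: [0.2775, -0.4285, 0.281]
ee_rot: [-0.001, 0.907, 0.421, 0.0]
wrist_force: [0.6, -0.3, -0.2]
opening: 0.0855
```

Request:
drive_tool(
  moves=[
    {"travel": [3.3, -0.4, 0], "rot": [0, 0, -0.07], "claw": 1},
    {"travel": [6.6, -0.8, 0], "rot": [0, 0, -0.14], "claw": 1},
    {"travel": [10, -1.3, 0], "rot": [0, 0, -0.21], "claw": 1},
    {"travel": [13.3, -1.7, 0], "rot": [0, 0, -0.28], "claw": 1},
    {"travel": [16.6, -2.1, 0], "rot": [0, 0, -0.353], "claw": 1},
  ],
)

```text
t: 3.05
ee_pos: [0.3688, -0.2885, 0.2813]
ee_rot: [-0.001, 0.819, 0.574, -0.0]
wrist_force: [0.3, -0.1, -0.3]
opening: 0.0852
```

Request:
drive_tool(
  moves=[
    {"travel": [3.3, 0.8, 0], "rot": [0, 0, -0.07], "claw": 1},
    {"travel": [6.5, 1.5, 0], "rot": [0, 0, -0.14], "claw": 1},
    {"travel": [9.8, 2.3, 0], "rot": [0, 0, -0.21], "claw": 1},
    {"travel": [13.1, 3, 0], "rot": [0, 0, -0.28], "claw": 1},
    {"travel": [16.3, 3.8, 0], "rot": [0, 0, -0.353], "claw": 1},
  ],
)

```text
t: 3.47
ee_pos: [0.4605, -0.1484, 0.2813]
ee_rot: [-0.001, 0.705, 0.709, -0.0]
wrist_force: [0.1, 0.3, 0.5]
opening: 0.0855
```

Request:
drive_tool(
  moves=[
    {"travel": [3.6, 0, 0.3], "rot": [0, 0, 0], "claw": 1},
    {"travel": [7.2, -0.3, 0.6], "rot": [0, 0, 0], "claw": 1},
    {"travel": [10.8, -0.6, 0.9], "rot": [0, 0, 0], "claw": 1},
    {"travel": [14.4, -0.9, 1.2], "rot": [0, 0, 0], "claw": 1},
    {"travel": [18, -1.2, 1.5], "rot": [0, 0, 0], "claw": 1},
  ],
)

```text
t: 3.88
ee_pos: [0.447, 0.0313, 0.2661]
ee_rot: [-0.001, 0.707, 0.707, -0.0]
wrist_force: [1.0, -0.1, -0.1]
opening: 0.0852
```

Request:
drive_tool(
  moves=[
    {"travel": [4, -0.3, 0.3], "rot": [0, 0, 0], "claw": 1},
    {"travel": [8, -0.6, 0.6], "rot": [0, 0, 0], "claw": 1},
    {"travel": [12, -0.9, 0.9], "rot": [0, 0, 0], "claw": 1},
    {"travel": [16, -1.2, 1.2], "rot": [0, 0, 0], "claw": 1},
    {"travel": [20, -1.6, 1.5], "rot": [0, 0, 0], "claw": 1},
  ],
)

```text
t: 4.3
ee_pos: [0.4305, 0.2314, 0.2512]
ee_rot: [-0.0, 0.707, 0.707, -0.0]
wrist_force: [0.7, -1.0, -0.3]
opening: 0.0854
```

```bash
python3 - <<'E'
from h import *
c=np.array([.436,.330,.035]);t=np.radians(43)
q=tool([0,-np.sin(t),-np.cos(t)],[1,0,0])
g=c+.008*q.as_matrix()[:,2]
print(robot.get_obs()["joint_positions"].round(3))
plan([(g+[0,.02,.09],q),(g,q)])
E
```

```text
[ 0.388 -0.177  1.775 -0.     1.545  0.387]
travel [5.66, 0.29, 6.6] rot [-0.0, -0.375, 0.001]
travel [7.68, 0.28, 4.07] rot [-0.0, -0.375, 0.001]
-- at [0.436 0.345 0.119]
travel [4.68, 0.0, 7.95] rot [-0.0, 0.0, 0.0]
-- at [0.436 0.325 0.029]
```

Request:
drive_tool(
  moves=[
    {"travel": [1.2, 0, 1.3], "rot": [0, -0.075, 0], "claw": 1},
    {"travel": [2.3, 0.1, 2.6], "rot": [0, -0.15, 0], "claw": 1},
    {"travel": [3.4, 0.2, 4], "rot": [0, -0.225, 0], "claw": 1},
    {"travel": [4.5, 0.2, 5.3], "rot": [0, -0.3, 0], "claw": 1},
    {"travel": [5.7, 0.3, 6.6], "rot": [0, -0.375, 0], "claw": 1},
  ],
)

```text
t: 4.72
ee_pos: [0.434, 0.2871, 0.1851]
ee_rot: [0.134, 0.694, 0.695, -0.133]
wrist_force: [0.5, 0.3, -0.3]
opening: 0.0856
```

Request:
drive_tool(
  moves=[
    {"travel": [1.6, 0, 0.8], "rot": [0, -0.075, 0], "claw": 1},
    {"travel": [3.1, 0.1, 1.6], "rot": [0, -0.15, 0], "claw": 1},
    {"travel": [4.6, 0.2, 2.5], "rot": [0, -0.225, 0], "claw": 1},
    {"travel": [6.2, 0.2, 3.3], "rot": [0, -0.3, 0], "claw": 1},
    {"travel": [7.7, 0.3, 4.1], "rot": [0, -0.375, 0], "claw": 1},
  ],
)

```text
t: 5.13
ee_pos: [0.4367, 0.3438, 0.1184]
ee_rot: [0.261, 0.657, 0.658, -0.26]
wrist_force: [0.4, -0.3, 0.6]
opening: 0.0848
```

```bash
python3 - <<'E'
from h import *
c=np.array([.436,.330,.035]);t=np.radians(43)
q=tool([0,-np.sin(t),-np.cos(t)],[1,0,0])
g=c+.008*q.as_matrix()[:,2]
o=robot.get_obs();print(o["joint_positions"].round(3),o["ee_pos"])
plan([(g,q)])
a=snap("top","a")[180:420,100:400];b=snap("scene","b")[120:320,280:520]
cv2.imwrite("pics/ab.png",np.hstack([cv2.resize(a,(500,400)),cv2.resize(b,(300*400//250,400))[:, :300]])[:,:,::-1])
E
```

```text
[ 0.861  0.652  1.244 -0.482  1.832  0.875] [0.43670644 0.34376189 0.11840594]
travel [4.71, -0.08, 7.82] rot [0.002, 0.004, 0.001]
-- at [0.436 0.325 0.029]
```

View pics/ab.png

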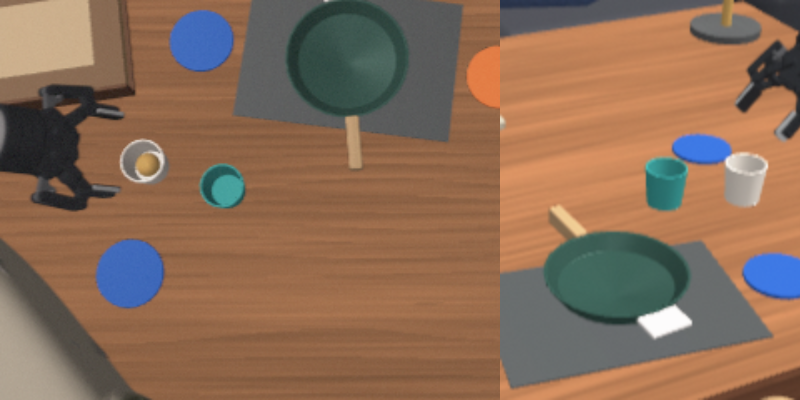

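Request:
drive_tool(
  moves=[
    {"travel": [1, 0, 1.6], "rot": [0, 0, 0], "claw": 1},
    {"travel": [2, 0, 3.2], "rot": [0, 0, 0], "claw": 1},
    {"travel": [3, 0, 4.8], "rot": [0, 0, 0], "claw": 1},
    {"travel": [3.9, 0, 6.4], "rot": [0, 0, 0], "claw": 1},
    {"travel": [4.7, -0.1, 7.8], "rot": [0, 0, 0], "claw": 1},
  ],
)

```text
t: 5.65
ee_pos: [0.4366, 0.3239, 0.0305]
ee_rot: [0.259, 0.658, 0.658, -0.258]
wrist_force: [0.0, -0.3, -0.2]
opening: 0.0855
```

Request:
drive_tool(
  moves=[
    {"travel": [0, 0, 0], "rot": [0, 0, 0], "claw": 0.75},
    {"travel": [0, 0, 0], "rot": [0, 0, 0], "claw": 0.6},
    {"travel": [0, 0, 0], "rot": [0, 0, 0], "claw": 0.5},
    {"travel": [0, 0, 0], "rot": [0, 0, 0], "claw": 0.4},
    {"travel": [0, 0, 0], "rot": [0, 0, 0], "claw": 0.4},
  ],
  newtons=45,
)

```text
t: 6.07
ee_pos: [0.4371, 0.3254, 0.0322]
ee_rot: [0.259, 0.658, 0.659, -0.257]
wrist_force: [1.2, 1.5, 2.1]
opening: 0.0547
```

Request:
drive_tool(
  moves=[
    {"travel": [0, 0, 0], "rot": [0, 0, 0], "claw": 0.3},
    {"travel": [0, 0, 0], "rot": [0, 0, 0], "claw": 0.3},
    {"travel": [0, 0, 0], "rot": [0, 0, 0], "claw": 0.3},
  ],
)

```text
t: 6.32
ee_pos: [0.4371, 0.3253, 0.0321]
ee_rot: [0.26, 0.658, 0.659, -0.258]
wrist_force: [1.9, 1.8, 7.0]
opening: 0.0546
```

```bash
python3 - <<'E'
from h import *
a=snap("top","a2")[180:420,100:400];b=snap("scene","b2")[120:320,280:520]
cv2.imwrite("pics/ab2.png",np.hstack([cv2.resize(a,(500,400)),cv2.resize(b,(480,400))[:, :300]])[:,:,::-1])
E
```

```text
(no output)
```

View pics/ab2.png

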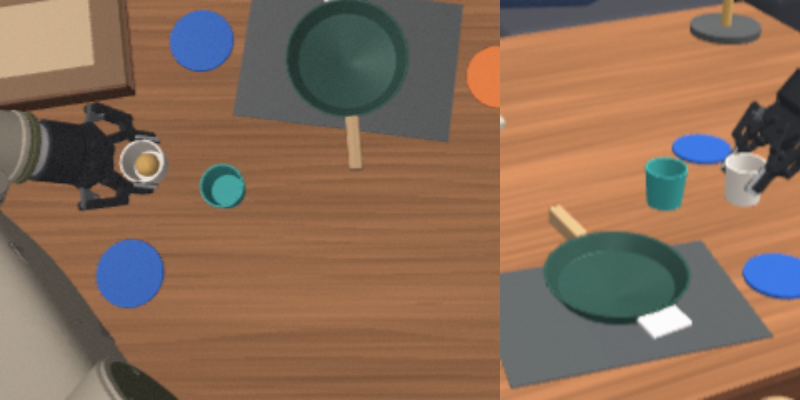

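Cup gripped at 54.6 mm opening with the ball inside. Next I lift it and carry it to the dish.

```bash
python3 - <<'E'
from h import *
def q(deg): # + = palm towards +y
    t=np.radians(deg);return tool([0,-np.sin(t),-np.cos(t)],[1,0,0])
def tcp(g,Q): return np.array(g)+.008*Q.as_matrix()[:,2]
o=robot.get_obs();w=np.array(o["ee_rot"])[[1,2,3,0]];Q=R.from_quat(w)
w=[(o["ee_pos"]+[0,0,.11],Q),(tcp([.576,.16,.15],q(20)),q(20)),(tcp([.576,.09,.115],q(-20)),q(-20)),(tcp([.576,.09,.105],q(-72)),q(-72))]
plan(w)
E
```

```text
travel [-7.49, 0.02, -8.06] rot [0.0, 0.0, 0.0]
-- at [0.437 0.325 0.142]
travel [-6.17, 6.93, 5.73] rot [0.001, 0.2, 0.0]
travel [-7.18, 6.94, 4.38] rot [0.001, 0.2, 0.0]
-- at [0.576 0.157 0.142]
travel [-2.43, 0.0, 2.75] rot [0.0, 0.349, 0.0]
travel [-3.23, 0.0, 1.75] rot [0.0, 0.349, -0.0]
-- at [0.576 0.093 0.107]
travel [0.14, 0.0, 0.32] rot [0.0, 0.454, -0.0]
travel [-0.01, 0.0, 0.35] rot [-0.0, 0.454, -0.0]
-- at [0.576 0.098 0.103]
```

Request:
drive_tool(
  moves=[
    {"travel": [-0.7, 0, -0.8], "rot": [0, 0, 0], "claw": 0.3},
    {"travel": [-2.2, 0, -2.4], "rot": [0, 0, 0], "claw": 0.3},
    {"travel": [-4.1, 0, -4.4], "rot": [0, 0, 0], "claw": 0.3},
    {"travel": [-6, 0, -6.4], "rot": [0, 0, 0], "claw": 0.3},
    {"travel": [-7.5, 0, -8.1], "rot": [0, 0, 0], "claw": 0.3},
  ],
)

```text
t: 6.83
ee_pos: [0.4363, 0.3249, 0.1434]
ee_rot: [0.259, 0.657, 0.659, -0.259]
wrist_force: [0.6, -0.2, -1.0]
opening: 0.0549
```

Request:
drive_tool(
  moves=[
    {"travel": [-1, 1.1, 0.9], "rot": [0, 0.03, 0], "claw": 0.3},
    {"travel": [-2.2, 2.5, 2], "rot": [0, 0.07, 0], "claw": 0.3},
    {"travel": [-3.5, 3.9, 3.2], "rot": [0, 0.11, 0], "claw": 0.3},
    {"travel": [-4.8, 5.4, 4.4], "rot": [0, 0.155, 0], "claw": 0.3},
    {"travel": [-6.2, 6.9, 5.7], "rot": [0, 0.2, 0], "claw": 0.3},
  ],
)

```text
t: 7.25
ee_pos: [0.5057, 0.2403, 0.1421]
ee_rot: [0.192, 0.68, 0.682, -0.191]
wrist_force: [-0.1, 0.9, -1.5]
opening: 0.0549
```

Request:
drive_tool(
  moves=[
    {"travel": [-1.5, 1.5, 1], "rot": [0, 0.04, 0], "claw": 0.3},
    {"travel": [-3, 3, 1.9], "rot": [0, 0.08, 0], "claw": 0.3},
    {"travel": [-4.5, 4.4, 2.8], "rot": [0, 0.12, 0], "claw": 0.3},
    {"travel": [-6, 5.8, 3.7], "rot": [0, 0.16, 0], "claw": 0.3},
    {"travel": [-7.2, 6.9, 4.4], "rot": [0, 0.2, 0], "claw": 0.3},
  ],
)

```text
t: 7.67
ee_pos: [0.5752, 0.155, 0.1424]
ee_rot: [0.123, 0.696, 0.697, -0.122]
wrist_force: [0.4, -0.3, -1.5]
opening: 0.0547
```

Request:
drive_tool(
  moves=[
    {"travel": [-0.5, 0, 0.5], "rot": [0, 0.07, 0], "claw": 0.3},
    {"travel": [-1, 0, 1.1], "rot": [0, 0.14, 0], "claw": 0.3},
    {"travel": [-1.5, 0, 1.6], "rot": [0, 0.21, 0], "claw": 0.3},
    {"travel": [-2, 0, 2.2], "rot": [0, 0.28, 0], "claw": 0.3},
    {"travel": [-2.4, 0, 2.7], "rot": [0, 0.35, 0], "claw": 0.3},
  ],
)

```text
t: 8.08
ee_pos: [0.5746, 0.1243, 0.1253]
ee_rot: [-0.001, 0.706, 0.708, 0.001]
wrist_force: [0.5, -0.6, -0.7]
opening: 0.0551
```

```bash
python3 - <<'E'
from h import *
def q(deg):
    t=np.radians(deg);return tool([0,-np.sin(t),-np.cos(t)],[1,0,0])
def tcp(g,Q): return np.array(g)+.008*Q.as_matrix()[:,2]
print(robot.get_obs()["joint_positions"].round(2))
plan([(tcp([.576,.09,.115],q(-20)),q(-20)),(tcp([.576,.09,.105],q(-72)),q(-72))])
a=snap("top","a3")[100:340,160:460];b=snap("scene","b3")[120:320,240:480]
cv2.imwrite("pics/ab3.png",np.hstack([cv2.resize(a,(400,320)),cv2.resize(b,(384,320))])[:,:,::-1])
E
```

```text
[0.12 0.18 1.65 0.   1.31 0.12]
travel [-3.17, 0.13, 1.78] rot [0.0, 0.346, 0.002]
-- at [0.576 0.093 0.107]
travel [0.14, -0.0, 0.32] rot [0.0, 0.454, 0.0]
travel [-0.01, 0.0, 0.35] rot [0.0, 0.454, -0.0]
-- at [0.576 0.098 0.103]
```

View pics/ab3.png

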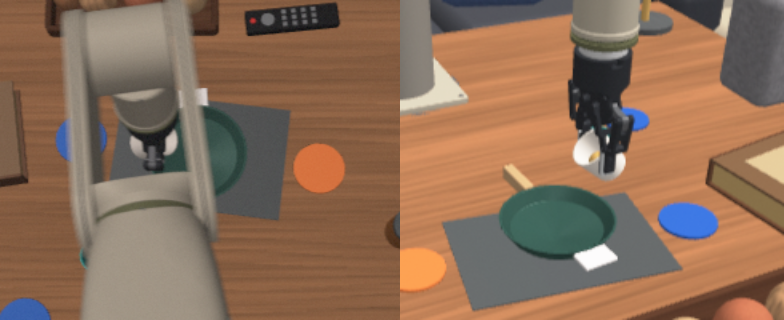

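The cup is at about 43° over the dish's left part, with the ball still inside. I keep tipping.

Request:
drive_tool(
  moves=[
    {"travel": [-0.6, 0, 0.4], "rot": [0, 0.07, 0], "claw": 0.3},
    {"travel": [-1.3, 0.1, 0.7], "rot": [0, 0.14, 0], "claw": 0.3},
    {"travel": [-1.9, 0.1, 1.1], "rot": [0, 0.21, 0], "claw": 0.3},
    {"travel": [-2.6, 0.1, 1.4], "rot": [0, 0.28, 0], "claw": 0.3},
    {"travel": [-3.2, 0.1, 1.8], "rot": [0, 0.35, 0], "claw": 0.3},
  ],
)

```text
t: 8.6
ee_pos: [0.5759, 0.093, 0.1075]
ee_rot: [-0.124, 0.695, 0.697, 0.124]
wrist_force: [-0.2, -0.1, -1.5]
opening: 0.0545
```

Request:
drive_tool(
  moves=[
    {"travel": [0, 0, 0.1], "rot": [0, 0.09, 0], "claw": 0.3},
    {"travel": [0, 0, 0.1], "rot": [0, 0.18, 0], "claw": 0.3},
    {"travel": [0.1, 0, 0.2], "rot": [0, 0.27, 0], "claw": 0.3},
    {"travel": [0.1, 0, 0.2], "rot": [0, 0.36, 0], "claw": 0.3},
    {"travel": [0.1, 0, 0.3], "rot": [0, 0.45, 0], "claw": 0.3},
  ],
)

```text
t: 9.02
ee_pos: [0.576, 0.0949, 0.1052]
ee_rot: [-0.276, 0.65, 0.652, 0.276]
wrist_force: [0.0, -0.2, -2.9]
opening: 0.0548
```

Request:
drive_tool(
  moves=[
    {"travel": [0, 0, 0.1], "rot": [0, 0.09, 0], "claw": 0.3},
    {"travel": [0, 0, 0.1], "rot": [0, 0.18, 0], "claw": 0.3},
    {"travel": [0, 0, 0.2], "rot": [0, 0.27, 0], "claw": 0.3},
    {"travel": [0, 0, 0.2], "rot": [0, 0.36, 0], "claw": 0.3},
    {"travel": [0, 0, 0.3], "rot": [0, 0.45, 0], "claw": 0.3},
  ],
)

```text
t: 9.43
ee_pos: [0.5758, 0.097, 0.1026]
ee_rot: [-0.415, 0.572, 0.574, 0.414]
wrist_force: [0.3, 0.5, -0.8]
opening: 0.0547
```

Request:
drive_tool(
  moves=[
    {"travel": [0, 0, 0], "rot": [0, 0, 0], "claw": 0.3},
    {"travel": [0, 0, 0], "rot": [0, 0, 0], "claw": 0.3},
    {"travel": [0, 0, 0], "rot": [0, 0, 0], "claw": 0.3},
    {"travel": [0, 0, 0], "rot": [0, 0, 0], "claw": 0.3},
    {"travel": [0, 0, 0], "rot": [0, 0, 0], "claw": 0.3},
  ],
)

```text
t: 9.85
ee_pos: [0.5766, 0.097, 0.1038]
ee_rot: [-0.413, 0.572, 0.576, 0.413]
wrist_force: [0.5, -0.0, -1.0]
opening: 0.0551
```

```bash
python3 - <<'E'
from h import *
o=robot.get_obs();print(o["joint_positions"].round(2))
a=snap("top","a4")[100:340,160:460];b=snap("scene","b4")[120:320,240:480]
cv2.imwrite("pics/ab4.png",np.hstack([cv2.resize(a,(400,320)),cv2.resize(b,(384,320))])[:,:,::-1])
for c in("top","scene"): print(c,[(np.round(m["uv"]),round(m["conf"],2),ray(c,m["uv"],.026).round(3)[:2]) for m in robot.mark_of(c,"ball_center")])
E
```

```text
[-0.47  0.66  1.58  1.02  1.71 -0.79]
top [(array([305., 215.]), 0.41, array([0.582, 0.07 ]))]
scene [(array([343., 262.]), 0.45, array([0.585, 0.074]))]
```

View pics/ab4.png

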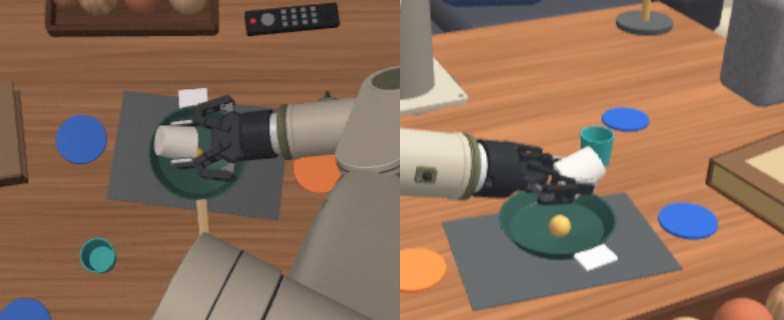

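The ball lies near the dish's middle at scene px (344,262). I bring the cup back upright and return it to its spot.

```bash
python3 - <<'E'
from h import *
def q(deg):
    t=np.radians(deg);return tool([0,-np.sin(t),-np.cos(t)],[1,0,0])
def tcp(g,Q): return np.array(g)+.008*Q.as_matrix()[:,2]
Q=R.from_quat(np.array([.259,.658,.659,-.2585])[[1,2,3,0]])
plan([(tcp([.576,.10,.13],q(-20)),q(-20)),(tcp([.56,.17,.15],q(20)),q(20)),([.437,.325,.12],Q),([.437,.325,.0325],Q)])
E
```

```text
travel [1.02, -0.0, -0.03] rot [-0.0, -0.45, 0.001]
travel [0.9, -0.0, -0.47] rot [-0.0, -0.45, 0.001]
-- at [0.576 0.103 0.122]
travel [3.37, -0.8, 0.16] rot [0.0, -0.349, -0.0]
travel [3.23, -0.8, -1.0] rot [0.0, -0.349, -0.0]
-- at [0.56  0.167 0.142]
travel [7.8, -6.15, -1.64] rot [-0.0, -0.2, -0.001]
travel [7.32, -6.14, -3.16] rot [-0.0, -0.2, -0.001]
-- at [0.437 0.325 0.12 ]
travel [5.96, -0.0, 6.41] rot [0.0, 0.0, -0.0]
-- at [0.437 0.325 0.032]
```

Request:
drive_tool(
  moves=[
    {"travel": [0.2, 0, 0], "rot": [0, -0.09, 0], "claw": 0.3},
    {"travel": [0.4, 0, 0], "rot": [0, -0.18, 0], "claw": 0.3},
    {"travel": [0.6, 0, 0], "rot": [0, -0.27, 0], "claw": 0.3},
    {"travel": [0.8, 0, 0], "rot": [0, -0.36, 0], "claw": 0.3},
    {"travel": [1, 0, 0], "rot": [0, -0.45, 0], "claw": 0.3},
  ],
)

```text
t: 10.47
ee_pos: [0.5762, 0.0994, 0.1125]
ee_rot: [-0.273, 0.651, 0.652, 0.274]
wrist_force: [0.4, 1.0, -0.6]
opening: 0.0548
```

Request:
drive_tool(
  moves=[
    {"travel": [0.2, 0, -0.1], "rot": [0, -0.09, 0], "claw": 0.3},
    {"travel": [0.4, 0, -0.2], "rot": [0, -0.18, 0], "claw": 0.3},
    {"travel": [0.5, 0, -0.3], "rot": [0, -0.27, 0], "claw": 0.3},
    {"travel": [0.7, 0, -0.4], "rot": [0, -0.36, 0], "claw": 0.3},
    {"travel": [0.9, 0, -0.5], "rot": [0, -0.45, 0], "claw": 0.3},
  ],
)

```text
t: 10.88
ee_pos: [0.5762, 0.1025, 0.123]
ee_rot: [-0.121, 0.696, 0.697, 0.122]
wrist_force: [-0.4, 0.7, -1.6]
opening: 0.0546
```

Request:
drive_tool(
  moves=[
    {"travel": [0.7, -0.2, 0], "rot": [0, -0.07, 0], "claw": 0.3},
    {"travel": [1.4, -0.3, 0], "rot": [0, -0.14, 0], "claw": 0.3},
    {"travel": [2, -0.5, 0.1], "rot": [0, -0.21, 0], "claw": 0.3},
    {"travel": [2.7, -0.6, 0.1], "rot": [0, -0.28, 0], "claw": 0.3},
    {"travel": [3.4, -0.8, 0.2], "rot": [0, -0.35, 0], "claw": 0.3},
  ],
)

```text
t: 11.3
ee_pos: [0.5679, 0.1357, 0.1326]
ee_rot: [0.002, 0.707, 0.708, -0.0]
wrist_force: [-1.0, 0.9, -1.1]
opening: 0.055
```

Request:
drive_tool(
  moves=[
    {"travel": [0.6, -0.2, -0.2], "rot": [0, -0.07, 0], "claw": 0.3},
    {"travel": [1.3, -0.3, -0.4], "rot": [0, -0.14, 0], "claw": 0.3},
    {"travel": [1.9, -0.5, -0.6], "rot": [0, -0.21, 0], "claw": 0.3},
    {"travel": [2.6, -0.6, -0.8], "rot": [0, -0.28, 0], "claw": 0.3},
    {"travel": [3.2, -0.8, -1], "rot": [0, -0.35, 0], "claw": 0.3},
  ],
)

```text
t: 11.72
ee_pos: [0.5597, 0.168, 0.1424]
ee_rot: [0.125, 0.696, 0.697, -0.123]
wrist_force: [-0.8, -0.0, -0.5]
opening: 0.0548
```

Request:
drive_tool(
  moves=[
    {"travel": [1.5, -1.2, -0.3], "rot": [0, -0.04, 0], "claw": 0.3},
    {"travel": [3.1, -2.5, -0.7], "rot": [0, -0.08, 0], "claw": 0.3},
    {"travel": [4.7, -3.7, -1], "rot": [0, -0.12, 0], "claw": 0.3},
    {"travel": [6.2, -4.9, -1.3], "rot": [0, -0.16, 0], "claw": 0.3},
    {"travel": [7.8, -6.1, -1.6], "rot": [0, -0.2, 0], "claw": 0.3},
  ],
)

```text
t: 12.13
ee_pos: [0.4977, 0.2467, 0.13]
ee_rot: [0.193, 0.68, 0.681, -0.192]
wrist_force: [0.6, 0.1, -0.4]
opening: 0.0545
```

Request:
drive_tool(
  moves=[
    {"travel": [1.5, -1.2, -0.6], "rot": [0, -0.04, 0], "claw": 0.3},
    {"travel": [2.9, -2.5, -1.3], "rot": [0, -0.08, 0], "claw": 0.3},
    {"travel": [4.4, -3.7, -1.9], "rot": [0, -0.12, 0], "claw": 0.3},
    {"travel": [5.9, -4.9, -2.5], "rot": [0, -0.16, 0], "claw": 0.3},
    {"travel": [7.3, -6.1, -3.2], "rot": [0, -0.2, 0], "claw": 0.3},
  ],
)

```text
t: 12.55
ee_pos: [0.4363, 0.3256, 0.1188]
ee_rot: [0.26, 0.657, 0.658, -0.259]
wrist_force: [0.6, 0.8, -2.0]
opening: 0.055
```

```bash
python3 - <<'E'
from h import *
Q=R.from_quat(np.array([.259,.658,.659,-.2585])[[1,2,3,0]])
plan([([.437,.325,.038],Q),([.437,.325,.0325],Q)])
b=snap("scene","b5")[150:250,340:460];a=snap("top","a5")[160:320,120:360]
cv2.imwrite("pics/ab5.png",np.hstack([cv2.resize(a,(400,320)),cv2.resize(b,(384,320))])[:,:,::-1])
E
```

```text
travel [5.47, 0.06, 5.95] rot [0.0, 0.003, 0.0]
-- at [0.437 0.325 0.038]
travel [0.37, -0.0, 0.4] rot [0.0, 0.0, -0.0]
-- at [0.437 0.325 0.032]
```

View pics/ab5.png

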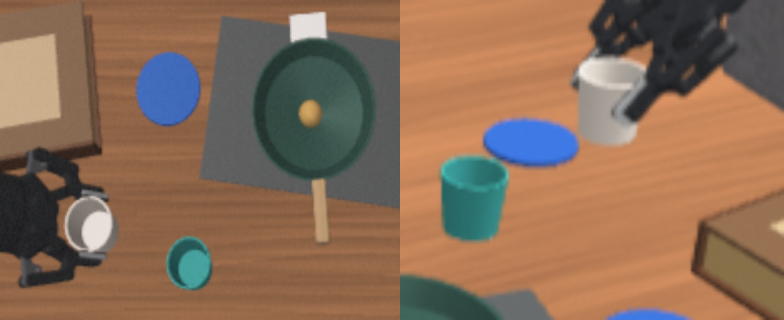

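The cup is empty and upright, and the ball sits in the dish's middle. I lower the cup and check for contact.

Request:
drive_tool(
  moves=[
    {"travel": [1.4, 0, 1.5], "rot": [0, 0, 0], "claw": 0.3},
    {"travel": [2.8, 0, 3], "rot": [0, 0, 0], "claw": 0.3},
    {"travel": [4, 0, 4.3], "rot": [0, 0, 0], "claw": 0.3},
    {"travel": [5, 0.1, 5.4], "rot": [0, 0, 0], "claw": 0.3},
    {"travel": [5.5, 0.1, 5.9], "rot": [0, 0, 0], "claw": 0.3},
  ],
)

```text
t: 13.07
ee_pos: [0.4378, 0.3234, 0.0358]
ee_rot: [0.259, 0.657, 0.658, -0.26]
wrist_force: [-0.9, 0.2, -2.7]
opening: 0.0545
```

Request:
drive_tool(
  moves=[
    {"travel": [0.1, 0, 0.2], "rot": [0, 0, 0], "claw": 0.3},
    {"travel": [0.2, 0, 0.3], "rot": [0, 0, 0], "claw": 0.3},
    {"travel": [0.35, 0, 0.4], "rot": [0, 0, 0], "claw": 0.3},
    {"travel": [0.35, 0, 0.4], "rot": [0, 0, 0], "claw": 0.3},
  ],
)

```text
t: 13.4
ee_pos: [0.4388, 0.3251, 0.0336]
ee_rot: [0.259, 0.658, 0.659, -0.258]
wrist_force: [-0.2, -0.0, -1.2]
opening: 0.0547
```

Request:
drive_tool(
  moves=[
    {"travel": [0.05, 0, 0.05], "rot": [0, 0, 0], "claw": 0.3},
    {"travel": [0.1, 0, 0.1], "rot": [0, 0, 0], "claw": 0.3},
    {"travel": [0.1, 0, 0.1], "rot": [0, 0, 0], "claw": 0.3},
  ],
)

```text
t: 13.65
ee_pos: [0.4388, 0.325, 0.0322]
ee_rot: [0.259, 0.657, 0.659, -0.258]
wrist_force: [1.3, 0.9, 2.2]
opening: 0.0546
```

Contact is felt, so I release and back off along the tool axis.

Request:
drive_tool(
  moves=[
    {"travel": [0, 0, 0], "rot": [0, 0, 0], "claw": 0.75},
    {"travel": [0, 0, 0], "rot": [0, 0, 0], "claw": 1},
    {"travel": [0, 0, 0], "rot": [0, 0, 0], "claw": 1},
    {"travel": [0, 0, 0], "rot": [0, 0, 0], "claw": 1},
    {"travel": [0, 0, 0], "rot": [0, 0, 0], "claw": 1},
  ],
)

```text
t: 14.07
ee_pos: [0.4383, 0.3246, 0.0314]
ee_rot: [0.259, 0.657, 0.659, -0.259]
wrist_force: [0.5, 0.4, 0.1]
opening: 0.0854
```

Request:
drive_tool(
  moves=[
    {"travel": [0, 0, -2], "rot": [0, 0, 0], "claw": 1},
    {"travel": [0, 0, -4], "rot": [0, 0, 0], "claw": 1},
    {"travel": [0, 0, -7], "rot": [0, 0, 0], "claw": 1},
    {"travel": [0, 0, -10], "rot": [0, 0, 0], "claw": 1},
    {"travel": [0, 0, -13], "rot": [0, 0, 0], "claw": 1},
  ],
)

```text
t: 14.48
ee_pos: [0.4379, 0.4138, 0.1274]
ee_rot: [0.259, 0.657, 0.659, -0.259]
wrist_force: [0.8, 0.4, 1.0]
opening: 0.0854
```

```bash
python3 - <<'E'
from h import *
T=snap("top","a6");S=robot.read_camera("scene")
i=T.astype(int);m=((i[:,:,1]>i[:,:,0]+12)&(i[:,:,0]<60)&(i[:,:,1]<110)).astype(np.uint8);m[:,:262]=0;m[:,360:]=0;m[:165]=0;m[265:]=0
x,y,w,h=cv2.boundingRect(m);print(x,y,w,h);f=fit([("top",np.array([x,y,x+w,y+h]))],circ(.085,.045),(.575,.065));print("dish",*f)
for c in("top","scene"):
    print(c,[(n,np.round(ray(c,m["uv"],z),4)[:2],round(m["conf"],2)) for n,z in(("dish_handle",.038),("dish_lip",.04),("ball_center",.026),("dish_middle",.026)) for m in robot.mark_of(c,n)[:1]])
# handle wood blob in top
hs=cv2.cvtColor(T,cv2.COLOR_RGB2HSV)[245:290,295:330]
mm=((T[245:290,295:330].astype(int)[:,:,1]>120)).astype(np.uint8)
p=np.argwhere(mm)[:,::-1]+[295,245];print("handle px",len(p),p.mean(0),ray("top",p.mean(0),.049),cv2.fitLine(p.astype(np.float32),2,0,.01,.01).ravel())
print("cup",[(np.round(ray("top",m["uv"],.055),3)[:2],m["conf"]) for m in robot.mark_of("top","cup_rim")[:2]])
cv2.imwrite("pics/ab6.png",np.hstack([cv2.resize(T[160:320,140:380],(480,320)),cv2.resize(S[180:280,320:440],(300,320))])[:,:,::-1])
q=tool([0,0,-1],[.08,-1,0])
plan([([.45,.2,.25],tool([0,0,-1],[1,0,0])),([.46,.053,.14],q)])
E
```

```text
272 180 73 70
dish [0.57771502 0.0614168 ] [-1.2 -1.4  1.2  1.3]
top [('dish_handle', array([0.4479, 0.0548]), 0.71), ('dish_lip', array([0.6809, 0.072 ]), 0.93), ('ball_center', array([0.5745, 0.0731]), 0.52), ('dish_middle', array([0.5818, 0.0657]), 0.91)]
scene [('dish_handle', array([0.4411, 0.0613]), 0.74), ('dish_lip', array([0.6889, 0.0674]), 0.91), ('ball_center', array([0.5764, 0.0759]), 0.6), ('dish_middle', array([0.5734, 0.0634]), 0.83)]
handle px 240 [311.7125     264.91666667] [0.46117471 0.05473349 0.049     ] [8.7901086e-02 9.9612921e-01 3.1171249e+02 2.6491666e+02]
cup [(array([0.447, 0.331]), 0.75), (array([0.401, 0.229]), 0.68)]
travel [-12.0, 0.58, 2.71] rot [-0.0, 0.376, 0.001]
travel [-12.16, 0.59, -1.88] rot [-0.0, 0.376, 0.001]
-- at [0.45 0.2  0.25]
travel [-4.9, 0.33, 3.67] rot [0.0, 0.0, 0.497]
travel [-4.15, 2.63, 3.67] rot [0.0, 0.0, 0.497]
travel [-2.39, 4.29, 3.67] rot [0.0, 0.0, 0.497]
-- at [0.46  0.053 0.14 ]
```

View pics/ab6.png

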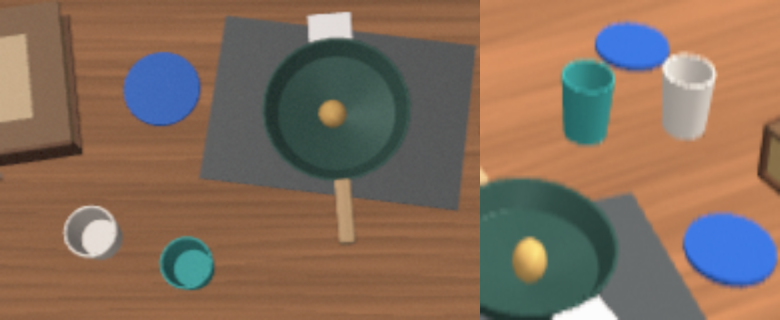

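```bash
python3 - <<'E'
from h import *
T=cv2.imread("pics/a6.png")[:,:,::-1].astype(int);S=robot.read_camera("scene").astype(int)
for c,im,(x0,x1,y0,y1) in(("top",T,(285,330,195,235)),("scene",S,(310,370,235,285))):
    w=im[y0:y1,x0:x1];m=(w[:,:,0]>w[:,:,1]+25)&(w[:,:,0]>90)
    p=np.argwhere(m)[:,::-1].mean(0)+[x0,y0];print(c,m.sum(),p,ray(c,p,.026),proj(c,[.578,.063,.026]))
E
```

```text
top 132 [305.64393939 216.12121212] [0.57894169 0.06836449 0.026     ] [307.98715782 216.49803835]
scene 306 [343.46405229 246.66339869] [0.53039563 0.10301122 0.026     ] [337.54544647 261.31054767]
```

Request:
drive_tool(
  moves=[
    {"travel": [-2.4, 0.1, 0.6], "rot": [0, 0.075, 0], "claw": 1},
    {"travel": [-4.8, 0.2, 1.1], "rot": [0, 0.15, 0], "claw": 1},
    {"travel": [-7.2, 0.3, 1.6], "rot": [0, 0.225, 0], "claw": 1},
    {"travel": [-9.6, 0.4, 2.2], "rot": [0, 0.3, 0], "claw": 1},
    {"travel": [-12, 0.6, 2.7], "rot": [0, 0.375, 0], "claw": 1},
  ],
)

```text
t: 15.5
ee_pos: [0.4442, 0.3062, 0.189]
ee_rot: [0.131, 0.694, 0.696, -0.13]
wrist_force: [1.6, -0.2, 0.8]
opening: 0.0852
```

Request:
drive_tool(
  moves=[
    {"travel": [-2.4, 0.1, -0.4], "rot": [0, 0.075, 0], "claw": 1},
    {"travel": [-4.9, 0.2, -0.8], "rot": [0, 0.15, 0], "claw": 1},
    {"travel": [-7.3, 0.3, -1.1], "rot": [0, 0.225, 0], "claw": 1},
    {"travel": [-9.7, 0.4, -1.5], "rot": [0, 0.3, 0], "claw": 1},
    {"travel": [-12.2, 0.6, -1.9], "rot": [0, 0.375, 0], "claw": 1},
  ],
)

```text
t: 15.92
ee_pos: [0.4504, 0.1997, 0.252]
ee_rot: [-0.001, 0.706, 0.708, 0.002]
wrist_force: [0.4, 0.1, -0.1]
opening: 0.0854
```

Request:
drive_tool(
  moves=[
    {"travel": [-1, 0, 0.7], "rot": [0, 0, 0.1], "claw": 1},
    {"travel": [-2, 0.1, 1.5], "rot": [0, 0, 0.2], "claw": 1},
    {"travel": [-3, 0.2, 2.2], "rot": [0, 0, 0.3], "claw": 1},
    {"travel": [-4, 0.3, 2.9], "rot": [0, 0, 0.4], "claw": 1},
    {"travel": [-4.9, 0.3, 3.7], "rot": [0, 0, 0.5], "claw": 1},
  ],
)

```text
t: 16.33
ee_pos: [0.4538, 0.1505, 0.2139]
ee_rot: [0.0, 0.861, 0.509, 0.0]
wrist_force: [-0.6, 0.5, -0.2]
opening: 0.0851
```

Request:
drive_tool(
  moves=[
    {"travel": [-0.8, 0.5, 0.7], "rot": [0, 0, 0.1], "claw": 1},
    {"travel": [-1.6, 1, 1.5], "rot": [0, 0, 0.2], "claw": 1},
    {"travel": [-2.5, 1.6, 2.2], "rot": [0, 0, 0.3], "claw": 1},
    {"travel": [-3.3, 2.1, 2.9], "rot": [0, 0, 0.4], "claw": 1},
    {"travel": [-4.1, 2.6, 3.7], "rot": [0, 0, 0.5], "claw": 1},
  ],
)

```text
t: 16.75
ee_pos: [0.4569, 0.1024, 0.1768]
ee_rot: [0.0, 0.96, 0.28, 0.0]
wrist_force: [0.6, 0.3, -0.6]
opening: 0.0853
```

Request:
drive_tool(
  moves=[
    {"travel": [-0.5, 0.9, 0.7], "rot": [0, 0, 0.1], "claw": 1},
    {"travel": [-1, 1.7, 1.5], "rot": [0, 0, 0.2], "claw": 1},
    {"travel": [-1.4, 2.6, 2.2], "rot": [0, 0, 0.3], "claw": 1},
    {"travel": [-1.9, 3.4, 2.9], "rot": [0, 0, 0.4], "claw": 1},
    {"travel": [-2.4, 4.3, 3.7], "rot": [0, 0, 0.49], "claw": 1},
  ],
)

```text
t: 17.17
ee_pos: [0.46, 0.0534, 0.1398]
ee_rot: [0.0, 0.999, 0.039, 0.0]
wrist_force: [-0.3, -0.0, 0.2]
opening: 0.0856
```

```bash
python3 - <<'E'
from h import *
o=robot.get_obs();print(o["joint_positions"].round(2))
a=np.radians(5);q=tool([0,0,-1],[np.sin(a),-np.cos(a),0])
plan([([.4635,.0535,.08],q),([.4635,.0535,.028],q)])
E
```

```text
[ 0.   -0.17  1.98 -0.    1.34  1.5 ]
travel [0.35, 0.01, 5.98] rot [0.0, -0.0, -0.01]
-- at [0.464 0.054 0.08 ]
travel [0.0, 0.0, 5.2] rot [-0.0, 0.0, -0.0]
-- at [0.464 0.054 0.028]
```

The ball is within about 5 mm of the dish's axis. I descend onto the handle, about 115 mm from the axis.

Request:
drive_tool(
  moves=[
    {"travel": [0.1, 0, 2], "rot": [0, 0, -0.01], "claw": 1},
    {"travel": [0.2, 0, 4], "rot": [0, 0, -0.01], "claw": 1},
    {"travel": [0.3, 0, 7], "rot": [0, 0, -0.01], "claw": 1},
    {"travel": [0.35, 0, 9.5], "rot": [0, 0, -0.01], "claw": 1},
    {"travel": [0.35, 0, 11.2], "rot": [0, 0, -0.01], "claw": 1},
  ],
)

```text
t: 17.58
ee_pos: [0.462, 0.054, 0.0255]
ee_rot: [0.0, 0.999, 0.046, -0.001]
wrist_force: [0.3, 0.1, -0.2]
opening: 0.0856
```

Request:
drive_tool(
  moves=[
    {"travel": [0, 0, 0], "rot": [0, 0, 0], "claw": 0.7},
    {"travel": [0, 0, 0], "rot": [0, 0, 0], "claw": 0.5},
    {"travel": [0, 0, 0], "rot": [0, 0, 0], "claw": 0.4},
    {"travel": [0, 0, 0], "rot": [0, 0, 0], "claw": 0.33},
    {"travel": [0, 0, 0], "rot": [0, 0, 0], "claw": 0.28},
  ],
  newtons=20,
)

```text
t: 18.0
ee_pos: [0.465, 0.0543, 0.0297]
ee_rot: [0.0, 0.999, 0.046, 0.001]
wrist_force: [-0.2, 0.7, 0.4]
opening: 0.0259
```

```bash
python3 - <<'E'
from h import *
print(robot.get_obs()["ee_pos"],robot.get_obs()["opening"])
T=snap("top","a7");S=snap("scene","b7")
cv2.imwrite("pics/ab7.png",np.hstack([cv2.resize(T[190:300,255:365],(400,400)),cv2.resize(S[195:295,280:380],(400,400))])[:,:,::-1])
E
```

```text
[0.46498684 0.05425735 0.02966831] 0.02588975907090377
```

View pics/ab7.png

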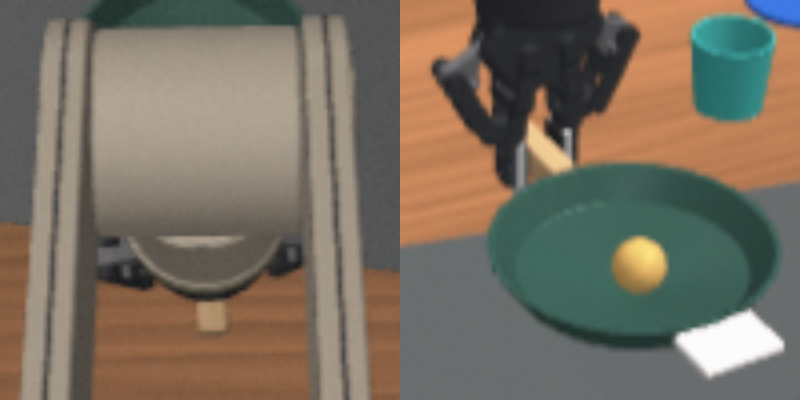

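Request:
drive_tool(
  moves=[
    {"travel": [0, 0, 0], "rot": [0, 0, 0], "claw": 0.22},
    {"travel": [0, 0, 0], "rot": [0, 0, 0], "claw": 0.18},
    {"travel": [0, 0, 0], "rot": [0, 0, 0], "claw": 0.1},
    {"travel": [0, 0, 0], "rot": [0, 0, 0], "claw": 0.1},
  ],
)

```text
t: 18.43
ee_pos: [0.464, 0.0542, 0.0284]
ee_rot: [0.0, 0.999, 0.046, 0.0]
wrist_force: [-0.9, -0.5, 4.4]
opening: 0.0179
```

Request:
drive_tool(
  moves=[
    {"travel": [0, 0, 0], "rot": [0, 0, 0], "claw": 0},
    {"travel": [0, 0, 0], "rot": [0, 0, 0], "claw": 0},
    {"travel": [0, 0, 0], "rot": [0, 0, 0], "claw": 0},
    {"travel": [0, 0, 0], "rot": [0, 0, 0], "claw": 0},
  ],
  newtons=110,
)

```text
t: 18.77
ee_pos: [0.464, 0.0542, 0.0285]
ee_rot: [0.0, 0.999, 0.046, 0.0]
wrist_force: [-1.6, -1.4, 6.9]
opening: 0.0162
```

Request:
drive_tool(
  moves=[
    {"travel": [0, 0, -0.2], "rot": [0, 0, 0], "claw": 0},
    {"travel": [0, 0, -0.5], "rot": [0, 0, 0], "claw": 0},
    {"travel": [0, 0, -0.9], "rot": [0, 0, 0], "claw": 0},
    {"travel": [0, 0, -1.3], "rot": [0, 0, 0], "claw": 0},
    {"travel": [0, 0, -1.5], "rot": [0, 0, 0], "claw": 0},
  ],
)

```text
t: 19.18
ee_pos: [0.4635, 0.0543, 0.0433]
ee_rot: [-0.0, 0.999, 0.046, -0.0]
wrist_force: [0.3, -0.3, -2.8]
opening: 0.0166
```

```bash
python3 - <<'E'
from h import *
o=robot.get_obs();print(o["ee_pos"],o["opening"],o["wrist_force"],o["ft_torque"])
S=snap("scene","b8")
for n in("dish_lip","dish_handle","dish_middle","ball_center"):
    m=robot.mark_of("scene",n)[:1]
    if m: print(n,m[0]["uv"],m[0]["conf"])
cv2.imwrite("pics/b8c.png",cv2.resize(S[195:295,280:390],(660,600))[:,:,::-1])
a=np.radians(5);d=np.array([np.cos(a),np.sin(a),0]);c=np.array([.578,.063,.017])
print("lip expected",proj("scene",c+.108*d+[0,0,.038]),"middle",proj("scene",c+[0,0,.024]))
E
```

```text
[0.46348528 0.05430999 0.04331421] 0.01659804375168612 [ 0.28606173 -0.27794853 -2.83108787] [-0.04053959  0.28571365 -0.00528117]
dish_lip [364.7, 279.3] 0.86
dish_handle [310.7, 224.3] 0.57
dish_middle [336.6, 258.2] 0.73
lip expected [365.1051045  276.99582198] middle [337.7870131  256.03341396]
```

View pics/b8c.png

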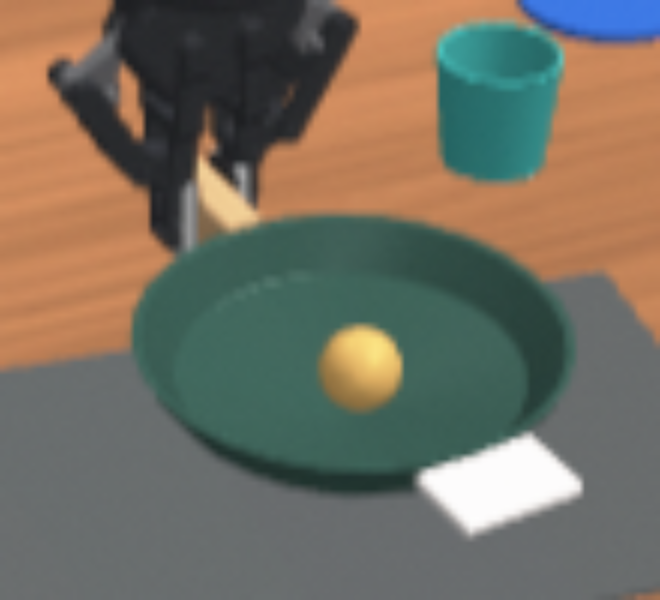

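The dish is fully lifted: 2.8 N at the wrist, torque matching the load, and marks consistent with level. I raise it gently, then turn it about its own axis.

Request:
drive_tool(
  moves=[
    {"travel": [0, 0, -0.5], "rot": [0, 0, 0], "claw": 0},
    {"travel": [0, 0, -1.4], "rot": [0, 0, 0], "claw": 0},
    {"travel": [0, 0, -2.6], "rot": [0, 0, 0], "claw": 0},
    {"travel": [0, 0, -4], "rot": [0, 0, 0], "claw": 0},
    {"travel": [0, 0, -5.4], "rot": [0, 0, 0], "claw": 0},
  ],
)

```text
t: 19.85
ee_pos: [0.4635, 0.0542, 0.0982]
ee_rot: [0.0, 0.999, 0.046, -0.0]
wrist_force: [0.5, 0.0, -2.9]
opening: 0.0164
```

Request:
drive_tool(
  moves=[
    {"travel": [0, 0, -1.2], "rot": [0, 0, 0], "claw": 0},
    {"travel": [0, 0, -2.1], "rot": [0, 0, 0], "claw": 0},
    {"travel": [0, 0, -2.8], "rot": [0, 0, 0], "claw": 0},
    {"travel": [0, 0, -3.1], "rot": [0, 0, 0], "claw": 0},
    {"travel": [0, 0, -3.1], "rot": [0, 0, 0], "claw": 0},
  ],
)

```text
t: 20.27
ee_pos: [0.464, 0.0543, 0.1287]
ee_rot: [0.0, 0.999, 0.046, 0.001]
wrist_force: [-0.1, -0.1, -2.2]
opening: 0.0168
```

Request:
drive_tool(
  moves=[
    {"travel": [0.01, 0.46, 0], "rot": [0, 0, -0.04], "claw": 0},
    {"travel": [0.06, 1.14, 0], "rot": [0, 0, -0.1], "claw": 0},
    {"travel": [0.17, 1.94, 0], "rot": [0, 0, -0.17], "claw": 0},
    {"travel": [0.36, 2.83, 0], "rot": [0, 0, -0.25], "claw": 0},
    {"travel": [0.62, 3.73, 0], "rot": [0, 0, -0.332], "claw": 0},
  ],
)

```text
t: 20.68
ee_pos: [0.4725, 0.0174, 0.1269]
ee_rot: [-0.0, 0.977, 0.213, -0.001]
wrist_force: [0.4, -1.1, -3.2]
opening: 0.0165
```

Request:
drive_tool(
  moves=[
    {"travel": [0.03, 0.76, 0], "rot": [0, 0, -0.066], "claw": 0},
    {"travel": [0.1, 1.52, 0], "rot": [0, 0, -0.133], "claw": 0},
    {"travel": [0.23, 2.26, 0], "rot": [0, 0, -0.199], "claw": 0},
    {"travel": [0.4, 3, 0], "rot": [0, 0, -0.265], "claw": 0},
    {"travel": [0.62, 3.73, 0], "rot": [0, 0, -0.332], "claw": 0},
  ],
)

```text
t: 21.1
ee_pos: [0.4937, -0.0141, 0.1268]
ee_rot: [-0.0, 0.929, 0.371, -0.001]
wrist_force: [-0.4, -0.6, -2.6]
opening: 0.0165
```

Request:
drive_tool(
  moves=[
    {"travel": [0.03, 0.76, 0], "rot": [0, 0, -0.066], "claw": 0},
    {"travel": [0.1, 1.52, 0], "rot": [0, 0, -0.133], "claw": 0},
    {"travel": [0.23, 2.26, 0], "rot": [0, 0, -0.199], "claw": 0},
    {"travel": [0.4, 3, 0], "rot": [0, 0, -0.265], "claw": 0},
    {"travel": [0.62, 3.73, 0], "rot": [0, 0, -0.332], "claw": 0},
  ],
)

```text
t: 21.52
ee_pos: [0.524, -0.0369, 0.1268]
ee_rot: [-0.0, 0.855, 0.519, -0.001]
wrist_force: [-0.9, -0.1, -3.4]
opening: 0.0167
```

Request:
drive_tool(
  moves=[
    {"travel": [0.04, 0.91, 0], "rot": [0, 0, -0.08], "claw": 0},
    {"travel": [0.15, 1.82, 0], "rot": [0, 0, -0.16], "claw": 0},
    {"travel": [0.3, 2.61, 0], "rot": [0, 0, -0.23], "claw": 0},
    {"travel": [0.48, 3.27, 0], "rot": [0, 0, -0.29], "claw": 0},
    {"travel": [0.62, 3.73, 0], "rot": [0, 0, -0.332], "claw": 0},
  ],
)

```text
t: 21.93
ee_pos: [0.5603, -0.0486, 0.1267]
ee_rot: [-0.0, 0.757, 0.653, -0.001]
wrist_force: [0.8, -0.1, -2.7]
opening: 0.0164
```

```bash
python3 - <<'E'
from h import *
o=robot.get_obs();print(o["ee_pos"],o["ee_rot"],o["opening"],o["wrist_force"],o["ft_torque"],o["joint_positions"].round(2))
S=snap("scene","b9");T=snap("top","a9")
z0=.102
for c in("scene","top"):
  for n,z in(("dish_lip",.038),("dish_handle",.036),("dish_middle",.024),("ball_center",.024),("dish",0)):
    m=robot.mark_of(c,n)[:1]
    if m: print(c,n,np.round(m[0]["uv"],1),round(m[0]["conf"],2),ray(c,m[0]["uv"],z0+z).round(4))
w=np.array(o["ee_rot"])[[1,2,3,0]];f=R.from_quat(w).as_matrix()[:,0];print("tool x",f,"centre",o["ee_pos"]+.1144*f)
cv2.imwrite("pics/ab9.png",np.hstack([cv2.resize(T[140:290,200:400],(400,300)),cv2.resize(S[160:310,240:440],(400,300))])[:,:,::-1])
E
```

```text
[ 0.5602519  -0.04864369  0.12672476] [-4.75727125e-04  7.57064515e-01  6.53339706e-01 -5.67859909e-04] 0.016432676694801692 [ 0.82791044 -0.10084755 -2.74071922] [-0.27414774  0.11103924  0.01345216] [-0.18  0.12  1.72 -0.    1.31 -0.03]
scene dish_lip [384.9 216.1] 0.96 [0.6069 0.1602 0.14  ]
scene dish_handle [283.1 226.5] 0.91 [ 0.5552 -0.059   0.138 ]
scene dish_middle [339.9 225.7] 0.8 [0.5832 0.062  0.126 ]
scene ball_center [343.4 224.6] 0.56 [0.5822 0.0711 0.126 ]
scene dish [340.  237.2] 0.93 [0.5918 0.0589 0.102 ]
top dish_lip [253.3 196.4] 0.65 [0.591  0.1747 0.14  ]
top dish_handle [363.4 211.6] 0.58 [ 0.5566 -0.0546  0.138 ]
top dish_middle [305.9 201.7] 0.91 [0.5828 0.0652 0.126 ]
top ball_center [186.5 271. ] 0.69 [0.4368 0.3103 0.126 ]
top dish [305.6 207.6] 0.77 [0.5769 0.0665 0.102 ]
tool x [ 1.46293813e-01  9.89241155e-01 -2.38190333e-04] centre [0.57698791 0.06452549 0.12669751]
```

View pics/ab9.png

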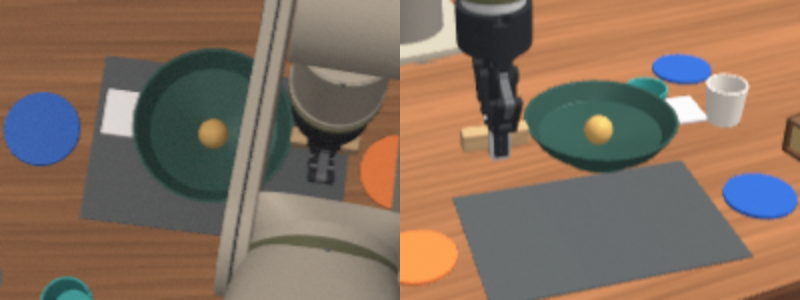

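The dish looks level, the ball is in the middle, and the lip points left at the coaster. The marks hint at a slight lip droop of about 2°. I fit the rim in both views, with the level start pictures as a control.

```bash
cat > rim.py <<'E'
from h import *
def rays(cam,uv):
    c=cal(cam);Rm=cv2.Rodrigues(np.array(c["rvec"],float))[0];t=np.array(c["tvec"],float).ravel()
    d=np.c_[(uv[:,0]-c["cx"])/c["fx"],(uv[:,1]-c["cy"])/c["fy"],np.ones(len(uv))]@Rm;return -Rm.T@t,d
def pts(cam,im,box,c0,keep):
    i=cv2.GaussianBlur(im,(3,3),0).astype(int);m=((i[:,:,1]>i[:,:,0]+12)&(i[:,:,0]<70)&(i[:,:,1]<125)).astype(np.uint8)
    M=np.zeros_like(m);x0,x1,y0,y1=box;M[y0:y1,x0:x1]=m[y0:y1,x0:x1]
    M=cv2.morphologyEx(M,cv2.MORPH_CLOSE,np.ones((15,15)));k=max(cv2.findContours(M,0,1)[0],key=cv2.contourArea)[:,0].astype(float)
    return np.array([p for p in k if keep(p)])+0.0
def rimfit(sets,x0,yaw):
    e=np.array([np.cos(yaw),np.sin(yaw),0]);s=np.array([-e[1],e[0],0])
    def f(x):
        c=x[:3];n=np.array([0,0,1.])+e*np.tan(x[3])+s*np.tan(x[4]);n/=np.linalg.norm(n)   # x3>0: lip low
        r=[]
        for cam,uv in sets:
            o,d=rays(cam,uv);P=o+d*(((c-o)@n)/(d@n))[:,None];r.append((np.linalg.norm(P-c,axis=1)-.085)*1e3)
        return np.r_[np.concatenate(r)]
    s_=least_squares(f,x0,loss="soft_l1");return s_.x,np.sqrt(np.median(s_.fun**2))
E
python3 - <<'E'
from rim import *
L=lambda n:cv2.imread(f"pics/{n}.png")[:,:,::-1]
up=lambda c:(lambda p:p[1]<c)
# control: level at start
S,T=L("scene0"),L("a6")
sc=pts("scene",S,(295,385,230,290),0,lambda p:p[1]<259 and (p[0]>325 or p[1]>244))
tp=pts("top",T,(262,355,170,256),0,lambda p:185<p[1]<246)
x,r=rimfit([("scene",sc),("top",tp)],[.578,.063,.045,0,0],.087);print("start",x[:3].round(4),np.degrees(x[3:]).round(2),r,len(sc),len(tp))
S,T=L("b9"),L("a9")
sc=pts("scene",S,(300,382,195,250),0,lambda p:p[1]<222)
tp=pts("top",T,(262,350,155,245),0,lambda p:p[0]<318)
x,r=rimfit([("scene",sc),("top",tp)],[.577,.0645,.145,0,0],1.42);print("now",x[:3].round(4),np.degrees(x[3:]).round(2),r,len(sc),len(tp))
v=S.copy();[cv2.circle(v,tuple(p.astype(int)),0,(255,0,0)) for p in sc];w=T.copy();[cv2.circle(w,tuple(p.astype(int)),0,(255,0,0)) for p in tp]
cv2.imwrite("pics/rim.png",np.hstack([cv2.resize(w[150:250,255:365],(390,350),interpolation=0),cv2.resize(v[185:285,290:400],(390,350),interpolation=0)])[:,:,::-1])
E
```

```text
start [0.5835 0.0631 0.0316] [ 5.95 -3.33] 1.2881341498270522 70 130
now [0.5798 0.0638 0.1321] [-12.37  -5.88] 3.8749691908196264 121 165
```

```bash
cat > tri.py <<'E'
from h import *
def run(N=8):
    D={}
    for k in range(N):
        for c in("scene","top"):
            robot.read_camera(c)
            for n in("dish_lip","dish_handle","dish_middle"):
                m=[q for q in robot.mark_of(c,n) if q["conf"]>.4 and abs(q["uv"][0]-330)<90 and abs(q["uv"][1]-210)<60]
                if m: D.setdefault((n,c),[]).append(m[0]["uv"])
    out={}
    Ps={}
    for c in("scene","top"):
        k=cal(c);K=np.array([[k["fx"],0,k["cx"]],[0,k["fy"],k["cy"]],[0,0,1.]])
        Ps[c]=K@np.c_[cv2.Rodrigues(np.array(k["rvec"],float))[0],np.array(k["tvec"],float).ravel()]
    for n in("dish_lip","dish_handle","dish_middle"):
        u=[np.median(D[n,c],0) for c in("scene","top")]
        X=cv2.triangulatePoints(Ps["scene"],Ps["top"],u[0].reshape(2,1),u[1].reshape(2,1)).ravel();X=X[:3]/X[3]
        print(n,[(len(D[n,c]),np.std(D[n,c],0).round(1)) for c in("scene","top")],u[0].round(1),X.round(4),"reproj err",(proj("scene",X)-u[0]).round(1),(proj("top",X)-u[1]).round(1));out[n]=X
    l,h=out["dish_lip"],out["dish_handle"];d=l-h;print("lip-handle",d.round(4),"slope deg (level: dz=+2mm)",np.degrees(np.arctan2(d[2]-.002,np.hypot(*d[:2]))),"yaw",np.degrees(np.arctan2(d[1],d[0])))
E
python3 -c "
from tri import *
run(8);print(robot.get_obs()['t'])"
```

```text
dish_lip [(8, array([1.2, 0.9])), (7, array([1.1, 1.8]))] [385.8 214.2] [0.5898 0.1735 0.1326] reproj err [-0.2  0. ] [-0.1 -0.1]
dish_handle [(8, array([0.8, 1. ])), (7, array([20.6,  3. ]))] [281.8 225.8] [ 0.5598 -0.0594  0.1427] reproj err [ 1.7 -0.1] [1.2 0.4]
dish_middle [(8, array([1.3, 0.9])), (5, array([0.5, 0.7]))] [338.6 224.8] [0.5818 0.064  0.1275] reproj err [ 1.8 -0.2] [1.2 0.5]
lip-handle [ 0.03    0.2329 -0.0101] slope deg (level: dz=+2mm) -2.9484390986187634 yaw 82.65975672432955
25.7333
```

Averaged marks give about 2–3° of lip droop, in line with the earlier single readings. I pitch the lip up by about 2.3°, shift the dish 7 mm to the mat's middle, and recheck.

Request:
drive_tool(
  moves=[
    {"travel": [0, 0.1, 0], "rot": [0, 0.006, 0], "claw": 0},
    {"travel": [-0.1, 0.3, -0.1], "rot": [0, 0.015, 0], "claw": 0},
    {"travel": [-0.1, 0.5, -0.1], "rot": [0, 0.025, 0], "claw": 0},
    {"travel": [-0.2, 0.65, -0.1], "rot": [0, 0.035, 0], "claw": 0},
    {"travel": [-0.2, 0.7, -0.1], "rot": [0, 0.04, 0], "claw": 0},
  ],
)

```text
t: 26.15
ee_pos: [0.5673, -0.0519, 0.1291]
ee_rot: [-0.013, 0.758, 0.652, 0.016]
wrist_force: [-0.5, 0.2, -1.7]
opening: 0.0166
```

Request:
drive_tool(
  moves=[
    {"travel": [0, 0, 0], "rot": [0, 0, 0], "claw": 0},
    {"travel": [0, 0, 0], "rot": [0, 0, 0], "claw": 0},
    {"travel": [0, 0, 0], "rot": [0, 0, 0], "claw": 0},
    {"travel": [0, 0, 0], "rot": [0, 0, 0], "claw": 0},
  ],
)

```text
t: 26.48
ee_pos: [0.5668, -0.0513, 0.1289]
ee_rot: [-0.013, 0.758, 0.652, 0.015]
wrist_force: [0.0, -0.2, -3.1]
opening: 0.0166
```

```bash
python3 - <<'E'
from tri import *
run(9)
o=robot.get_obs();print(o["t"],o["ee_pos"],o["ee_rot"],o["opening"],o["wrist_force"],np.abs(o["joint_vel"]).max())
X=R.from_quat(np.array(o["ee_rot"])[[1,2,3,0]]).as_matrix()[:,0];c=o["ee_pos"]+.1144*X;print("centre",c,"lip yaw",np.degrees(np.arctan2(X[1],X[0])),"to coaster",np.degrees(np.arctan2(.2656-c[1],.6158-c[0])))
T=robot.read_camera("top").astype(int);w=T[180:225,280:325];m=(w[:,:,0]>w[:,:,1]+25)&(w[:,:,0]>110);p=np.argwhere(m)[:,::-1].mean(0)+[280,180];print("ball",m.sum(),p,ray("top",p,.126),proj("top",[c[0],c[1],.126]))
print("cup",[(np.round(ray("top",q["uv"],.055),3)[:2],round(q["conf"],2)) for q in robot.mark_of("top","cup_rim")[:3]])
E
```

```text
dish_lip [(8, array([1.7, 1. ])), (9, array([1.2, 1.6]))] [386.4 211.8] [0.5993 0.1694 0.1451] reproj err [ 0.5 -0.1] [0.3 0.2]
dish_handle [(9, array([36.6,  2.9])), (9, array([1. , 1.3]))] [283.  227.7] [ 0.5641 -0.0613  0.1408] reproj err [ 0.5 -0. ] [0.4 0.1]
dish_middle [(8, array([1.3, 1.6])), (9, array([0.8, 1.8]))] [339.  225.2] [0.5853 0.0622 0.129 ] reproj err [ 1.5 -0.2] [1.  0.4]
lip-handle [0.0351 0.2307 0.0043] slope deg (level: dz=+2mm) 0.5614431797050486 yaw 81.34407592421135
30.0833 [ 0.56689115 -0.05145191  0.12895544] [-0.01305329  0.75795253  0.6520032   0.01514592] 0.016629319264727323 [-0.86142548  0.93033743 -2.76025431] 0.0030574419079583727
centre [0.58397392 0.06157295 0.13352931] lip yaw 81.40527288152217 to coaster 81.13390917045233
ball 149 [314.11409396 202.81208054] [0.58021066 0.04786439 0.126     ] [307.61027925 201.15699493]
cup [(array([0.447, 0.329]), 0.78), (array([0.588, 0.462]), 0.6), (array([0.4  , 0.223]), 0.55)]
```

Level to within about 1°, and the yaw is on target. The ball's colour blob may include something else, so I check it by component in both views.

```bash
python3 - <<'E'
from h import *
for c,(x0,x1,y0,y1) in(("top",(265,350,160,240)),("scene",(300,382,195,255))):
    im=robot.read_camera(c).astype(int);w=im[y0:y1,x0:x1];m=((w[:,:,0]>w[:,:,1]+25)&(w[:,:,0]>110)).astype(np.uint8)
    n,l,s,ce=cv2.connectedComponentsWithStats(m)
    for k in range(1,n):
        if s[k,4]>20: print(c,s[k]+[x0,y0,0,0,0],(ce[k]+[x0,y0]).round(1),ray(c,ce[k]+[x0,y0],.126).round(4)[:2],w[l==k].mean(0).round())
    print(c,"expected",proj(c,[.584,.0616,.126]),[(np.round(q["uv"],1),round(q["conf"],2)) for q in robot.mark_of(c,"ball_center")[:2]])
E
```

```text
top [265 160  32  11 223] [276.5 163.8] [0.6682 0.128 ] [127.  89.  63.]
top [317 160  24  12 126] [332.3 163.4] [0.6681 0.0082] [127.  89.  63.]
top [307 196  15  14 147] [314.1 202.9] [0.58   0.0479] [165. 129.  77.]
top expected [307.59742452 201.14525994] [(array([315.4, 204.4]), 0.69)]
scene [300 195  69  59 957] [316.5 221.1] [0.5454 0.0231] [195. 134.  92.]
scene [372 200  10   7  38] [376.9 203.3] [0.5287 0.188 ] [192. 134. 100.]
scene [326 218  14  14 149] [332.9 224.7] [0.5733 0.05  ] [203. 166.  95.]
scene [353 220  29  25 209] [373.2 235.3] [0.6453 0.1091] [176. 121.  84.]
scene expected [339.90771071 225.913596  ] [(array([336.8, 224.3]), 0.6)]
```

The ball now lies about 14 mm off the axis towards the handle. It followed the tilt correction, so the dish is probably a touch over-corrected. I'll take back about 0.7° gently.

Request:
drive_tool(
  moves=[
    {"travel": [0, 0, 0], "rot": [0, -0.003, 0], "claw": 0},
    {"travel": [0, 0, 0], "rot": [0, -0.006, 0], "claw": 0},
    {"travel": [0, 0, 0], "rot": [0, -0.009, 0], "claw": 0},
    {"travel": [0, 0, 0], "rot": [0, -0.012, 0], "claw": 0},
    {"travel": [0, 0, 0], "rot": [0, -0.012, 0], "claw": 0},
  ],
)

```text
t: 30.8
ee_pos: [0.5669, -0.0513, 0.129]
ee_rot: [-0.009, 0.758, 0.652, 0.01]
wrist_force: [0.1, 0.0, -2.3]
opening: 0.0162
```

Request:
drive_tool(
  moves=[
    {"travel": [0, 0, 0], "rot": [0, 0, 0], "claw": 0},
    {"travel": [0, 0, 0], "rot": [0, 0, 0], "claw": 0},
    {"travel": [0, 0, 0], "rot": [0, 0, 0], "claw": 0},
    {"travel": [0, 0, 0], "rot": [0, 0, 0], "claw": 0},
    {"travel": [0, 0, 0], "rot": [0, 0, 0], "claw": 0},
  ],
)

```text
t: 31.22
ee_pos: [0.5669, -0.0515, 0.129]
ee_rot: [-0.009, 0.758, 0.652, 0.011]
wrist_force: [0.5, 0.9, -2.5]
opening: 0.0164
```

```bash
cat > ball.py <<'E'
from h import *
def ball(c0=(.584,.0616)):
    for c,(x0,x1,y0,y1) in(("top",(285,335,180,225)),("scene",(318,362,212,240))):
        im=robot.read_camera(c).astype(int);w=im[y0:y1,x0:x1];m=((w[:,:,0]>w[:,:,1]+25)&(w[:,:,0]>110)).astype(np.uint8)
        n,l,s,ce=cv2.connectedComponentsWithStats(m)
        k=[(s[k,4],(ce[k]+[x0,y0]).round(1),(ray(c,ce[k]+[x0,y0],.126)[:2]-c0).round(4)) for k in range(1,n) if s[k,4]>60];print(c,k)
E
python3 - <<'E'
from ball import *
ball()
import tri;tri.run(9);ball();o=robot.get_obs();print(o["t"],o["ee_pos"],o["opening"])
E
```

```text
top [(np.int32(145), array([314. , 203.1]), array([-0.0044, -0.0136]))]
scene [(np.int32(145), array([332.8, 225.1]), array([-0.0091, -0.0127]))]
dish_lip [(9, array([1.3, 1. ])), (9, array([1.3, 1.7]))] [387.8 212.4] [0.6003 0.1704 0.1433] reproj err [-0.4  0.1] [-0.3 -0.1]
dish_handle [(8, array([1. , 1.3])), (9, array([1. , 0.9]))] [282.2 225.6] [ 0.5615 -0.0615  0.1444] reproj err [ 0.8 -0. ] [0.5 0.2]
dish_middle [(9, array([1.7, 1.2])), (8, array([1.4, 1.3]))] [339.1 226.1] [0.5894 0.0603 0.1294] reproj err [ 1.5 -0.2] [1.  0.4]
lip-handle [ 0.0388  0.2318 -0.001 ] slope deg (level: dz=+2mm) -0.7405886320799767 yaw 80.49456375383433
top [(np.int32(141), array([314. , 203.1]), array([-0.0043, -0.0136]))]
scene [(np.int32(146), array([332.8, 225.1]), array([-0.0092, -0.0126]))]
35.0167 [ 0.56691538 -0.05143812  0.12895881] 0.016317175411021644
```

The fits now bracket level (+0.6° and −0.7°), and the ball is static about 14 mm off centre. I try one small quick shift towards the handle, then a slow return, so the ball rolls back relative to the dish.

Request:
drive_tool(
  moves=[
    {"travel": [-1.4, 0, 0], "rot": [0, 0, 0], "claw": 0},
    {"travel": [-1.4, 0, 0], "rot": [0, 0, 0], "claw": 0},
    {"travel": [-1.4, 0, 0], "rot": [0, 0, 0], "claw": 0},
    {"travel": [-1.4, 0, 0], "rot": [0, 0, 0], "claw": 0},
    {"travel": [-1.4, 0, 0], "rot": [0, 0, 0], "claw": 0},
  ],
)

```text
t: 35.43
ee_pos: [0.5648, -0.0652, 0.1286]
ee_rot: [-0.009, 0.758, 0.652, 0.011]
wrist_force: [-0.1, 0.6, -3.7]
opening: 0.0166
```

```bash
python3 - <<'E'
from ball import *
o=robot.get_obs();print(o["ee_pos"])
ball((.582,.063-.014))
E
```

```text
[ 0.56483711 -0.06523182  0.12858563]
top [(np.int32(146), array([320.6, 203.7]), array([-0.0039, -0.0148]))]
scene [(np.int32(149), array([326.8, 226.2]), array([-0.0084, -0.0141]))]
```

Request:
drive_tool(
  moves=[
    {"travel": [0.3, 0.1, 0], "rot": [0, -0.008, 0], "claw": 0},
    {"travel": [0.6, 0.3, 0], "rot": [0, -0.016, 0], "claw": 0},
    {"travel": [0.9, 0.5, 0], "rot": [0, -0.024, 0], "claw": 0},
    {"travel": [1.2, 0.65, 0], "rot": [0, -0.03, 0], "claw": 0},
    {"travel": [1.4, 0.7, 0], "rot": [0, -0.03, 0], "claw": 0},
  ],
)

```text
t: 35.95
ee_pos: [0.5743, -0.0516, 0.129]
ee_rot: [0.001, 0.758, 0.652, -0.001]
wrist_force: [0.7, 0.1, -3.9]
opening: 0.0167
```

```bash
python3 - <<'E'
from ball import *
o=robot.get_obs();print(o["ee_pos"])
ball((.589,.062))
E
```

```text
[ 0.57425032 -0.05162563  0.12899416]
top [(np.int32(137), array([313.8, 199.9]), array([-0.0025, -0.0135]))]
scene [(np.int32(151), array([334.4, 227.9]), array([-0.0025, -0.015 ]))]
```

The ball stays put for gentle motion and tilts under 2°, so it is stable. It needs a brisker shift, and the 16° cone bounds it anyway. I try once with 3 cm, then return slowly.

Request:
drive_tool(
  moves=[
    {"travel": [-3, 0, 0], "rot": [0, 0, 0], "claw": 0},
    {"travel": [-3, 0, 0], "rot": [0, 0, 0], "claw": 0},
    {"travel": [-3, 0, 0], "rot": [0, 0, 0], "claw": 0},
    {"travel": [-3, 0, 0], "rot": [0, 0, 0], "claw": 0},
    {"travel": [-3, 0, 0], "rot": [0, 0, 0], "claw": 0},
  ],
)

```text
t: 36.47
ee_pos: [0.5693, -0.0818, 0.129]
ee_rot: [0.001, 0.758, 0.652, -0.001]
wrist_force: [0.1, 0.1, -2.7]
opening: 0.0168
```

```bash
python3 - <<'E'
from ball import *
o=robot.get_obs();print(o["ee_pos"])
c=np.array([.589,.063])+(np.array(o["ee_pos"])-[.57425,-.0516,0])[:2]
import ball as B
for c_,(x0,x1,y0,y1) in(("top",(290,350,180,225)),("scene",(305,345,214,245))):
    im=robot.read_camera(c_).astype(int);w=im[y0:y1,x0:x1];m=((w[:,:,0]>w[:,:,1]+25)&(w[:,:,0]>110)).astype(np.uint8)
    n,l,s,ce=cv2.connectedComponentsWithStats(m);print(c_,[(s[k,4],(ce[k]+[x0,y0]).round(1),(ray(c_,ce[k]+[x0,y0],.126)[:2]-c).round(4)) for k in range(1,n) if s[k,4]>60])
E
```

```text
[ 0.56933328 -0.08180132  0.12897303]
top [(np.int32(145), array([325.5, 202.7]), array([-0.0037, -0.0089]))]
scene [(np.int32(154), array([323.2, 228.6]), array([-0.0047, -0.0092]))]
```

That moved it to about 9–10 mm off centre, which is good enough. I return slowly to the mat's middle and restore the level pitch.

Request:
drive_tool(
  moves=[
    {"travel": [0.15, 0, 0], "rot": [0, 0.003, 0], "claw": 0},
    {"travel": [0.4, -0.1, 0], "rot": [0, 0.006, 0], "claw": 0},
    {"travel": [0.7, -0.2, 0], "rot": [0, 0.009, 0], "claw": 0},
    {"travel": [1, -0.3, 0], "rot": [0, 0.012, 0], "claw": 0},
    {"travel": [1.3, -0.4, 0], "rot": [0, 0.015, 0], "claw": 0},
  ],
)

```text
t: 36.98
ee_pos: [0.5673, -0.0682, 0.129]
ee_rot: [-0.004, 0.758, 0.652, 0.005]
wrist_force: [-0.2, 0.1, -2.3]
opening: 0.0164
```

Request:
drive_tool(
  moves=[
    {"travel": [0.3, -0.05, 0], "rot": [0, 0.003, 0], "claw": 0},
    {"travel": [0.6, -0.1, 0], "rot": [0, 0.006, 0], "claw": 0},
    {"travel": [0.9, -0.15, 0], "rot": [0, 0.009, 0], "claw": 0},
    {"travel": [1.2, -0.2, 0], "rot": [0, 0.012, 0], "claw": 0},
    {"travel": [1.4, -0.3, 0], "rot": [0, 0.013, 0], "claw": 0},
  ],
)

```text
t: 37.4
ee_pos: [0.5665, -0.0541, 0.1292]
ee_rot: [-0.009, 0.758, 0.652, 0.01]
wrist_force: [0.7, -0.4, -3.4]
opening: 0.0164
```

Request:
drive_tool(
  moves=[
    {"travel": [0.15, 0, 0], "rot": [0, 0, 0], "claw": 0},
    {"travel": [0.2, 0, 0], "rot": [0, 0, 0], "claw": 0},
    {"travel": [0.2, 0, 0], "rot": [0, 0, 0], "claw": 0},
    {"travel": [0.2, 0, 0], "rot": [0, 0, 0], "claw": 0},
    {"travel": [0.2, 0, 0], "rot": [0, 0, 0], "claw": 0},
  ],
)

```text
t: 37.82
ee_pos: [0.5668, -0.0525, 0.1292]
ee_rot: [-0.008, 0.758, 0.652, 0.01]
wrist_force: [-1.1, 0.1, -2.1]
opening: 0.0166
```

```bash
python3 - <<'E'
from ball import *
ball((.582,.063))
import tri;tri.run(8);ball((.582,.063))
o=robot.get_obs();print(o["t"],o["ee_pos"],o["ee_rot"],o["opening"],o["wrist_force"],np.abs(o["joint_vel"]).max())
E
```

```text
top [(np.int32(146), array([313.3, 204.7]), array([-0.006 , -0.0133]))]
scene [(np.int32(145), array([332.8, 224.1]), array([-0.0108, -0.0123]))]
dish_lip [(6, array([4.9, 2.6])), (8, array([1.4, 1. ]))] [384.5 213.4] [0.5978 0.1663 0.1408] reproj err [ 0.7 -0.1] [0.5 0.2]
dish_handle [(8, array([1.2, 0.9])), (8, array([1.1, 0.9]))] [281.4 226. ] [ 0.564  -0.0639  0.1455] reproj err [ 0.8 -0. ] [0.6 0.2]
dish_middle [(8, array([1.3, 1.8])), (8, array([1. , 1.9]))] [339.  225.2] [0.5868 0.0611 0.1301] reproj err [ 1.4 -0.2] [0.9 0.4]
lip-handle [ 0.0338  0.2302 -0.0047] slope deg (level: dz=+2mm) -1.6432216610298513 yaw 81.64196203566057
top [(np.int32(142), array([313.3, 204.3]), array([-0.0051, -0.0134]))]
scene [(np.int32(145), array([332.7, 224.2]), array([-0.0105, -0.0126]))]
41.2167 [ 0.56677647 -0.05243502  0.12925517] [-0.00844762  0.7580451   0.65207279  0.00986586] 0.01655917591612812 [-0.03988805  0.3286742  -1.97625486] 0.002637762531767492
```

The slow return gave some of that back (about 12–13 mm off). There is time for one more kick of 4 cm with an even slower return, folding in a +0.9° pitch. The four slope estimates, brought to this pitch, average −0.95°.

Request:
drive_tool(
  moves=[
    {"travel": [-4, 0, 0], "rot": [0, 0, 0], "claw": 0},
    {"travel": [-4, 0, 0], "rot": [0, 0, 0], "claw": 0},
    {"travel": [-4, 0, 0], "rot": [0, 0, 0], "claw": 0},
    {"travel": [-4, 0, 0], "rot": [0, 0, 0], "claw": 0},
    {"travel": [-4, 0, 0], "rot": [0, 0, 0], "claw": 0},
  ],
)

```text
t: 41.63
ee_pos: [0.5608, -0.0914, 0.1282]
ee_rot: [-0.009, 0.758, 0.652, 0.01]
wrist_force: [-0.2, -0.2, -2.4]
opening: 0.0167
```

Request:
drive_tool(
  moves=[
    {"travel": [0.05, 0, 0], "rot": [0, 0.001, 0], "claw": 0},
    {"travel": [0.15, 0, 0], "rot": [0, 0.002, 0], "claw": 0},
    {"travel": [0.3, 0, 0], "rot": [0, 0.003, 0], "claw": 0},
    {"travel": [0.48, 0, 0], "rot": [0, 0.004, 0], "claw": 0},
    {"travel": [0.68, 0, 0], "rot": [0, 0.005, 0], "claw": 0},
  ],
)

```text
t: 42.05
ee_pos: [0.5619, -0.0848, 0.1284]
ee_rot: [-0.01, 0.758, 0.652, 0.012]
wrist_force: [0.5, 0.1, -2.7]
opening: 0.0169
```

Request:
drive_tool(
  moves=[
    {"travel": [0.2, 0, 0], "rot": [0, 0.001, 0], "claw": 0},
    {"travel": [0.4, 0, 0], "rot": [0, 0.002, 0], "claw": 0},
    {"travel": [0.6, 0, 0], "rot": [0, 0.003, 0], "claw": 0},
    {"travel": [0.8, 0, 0], "rot": [0, 0.004, 0], "claw": 0},
    {"travel": [1, 0, 0], "rot": [0, 0.005, 0], "claw": 0},
  ],
)

```text
t: 42.47
ee_pos: [0.5633, -0.0751, 0.1287]
ee_rot: [-0.012, 0.758, 0.652, 0.014]
wrist_force: [-0.2, 0.6, -2.6]
opening: 0.0163
```

Request:
drive_tool(
  moves=[
    {"travel": [0.2, 0, 0], "rot": [0, 0.001, 0], "claw": 0},
    {"travel": [0.4, 0, 0], "rot": [0, 0.002, 0], "claw": 0},
    {"travel": [0.6, 0, 0], "rot": [0, 0.003, 0], "claw": 0},
    {"travel": [0.8, 0, 0], "rot": [0, 0.004, 0], "claw": 0},
    {"travel": [1, 0, 0], "rot": [0, 0.005, 0], "claw": 0},
  ],
)

```text
t: 42.88
ee_pos: [0.5648, -0.0653, 0.129]
ee_rot: [-0.013, 0.758, 0.652, 0.016]
wrist_force: [0.1, 0.9, -2.5]
opening: 0.0164
```

Request:
drive_tool(
  moves=[
    {"travel": [0.2, 0, 0], "rot": [0, 0, 0], "claw": 0},
    {"travel": [0.4, 0, 0], "rot": [0, 0, 0], "claw": 0},
    {"travel": [0.6, 0, 0], "rot": [0, 0, 0], "claw": 0},
    {"travel": [0.8, 0, 0], "rot": [0, 0, 0], "claw": 0},
    {"travel": [0.98, 0, 0], "rot": [0, 0, 0], "claw": 0},
  ],
)

```text
t: 43.3
ee_pos: [0.5663, -0.0555, 0.1294]
ee_rot: [-0.013, 0.758, 0.652, 0.016]
wrist_force: [0.1, -0.4, -2.5]
opening: 0.0165
```

Request:
drive_tool(
  moves=[
    {"travel": [0.14, 0, 0], "rot": [0, 0, 0], "claw": 0},
    {"travel": [0.25, 0, 0], "rot": [0, 0, 0], "claw": 0},
    {"travel": [0.32, 0, 0], "rot": [0, 0, 0], "claw": 0},
    {"travel": [0.35, 0, 0], "rot": [0, 0, 0], "claw": 0},
    {"travel": [0.35, 0, 0], "rot": [0, 0, 0], "claw": 0},
  ],
)

```text
t: 43.72
ee_pos: [0.5668, -0.0523, 0.1296]
ee_rot: [-0.013, 0.758, 0.652, 0.016]
wrist_force: [0.1, 0.7, -2.3]
opening: 0.0165
```

```bash
python3 - <<'E'
from ball import *
ball((.583,.063))
import tri;tri.run(6);ball((.583,.063))
o=robot.get_obs();print(o["t"],o["ee_pos"],o["ee_rot"],o["opening"],o["wrist_force"],np.abs(o["joint_vel"]).max())
E
```

```text
top [(np.int32(147), array([304.4, 206.4]), array([-0.0106,  0.0053]))]
scene [(np.int32(150), array([339.4, 220.5]), array([-0.0199,  0.0079]))]
dish_lip [(5, array([0.8, 0.6])), (6, array([18.9,  4.7]))] [386.1 212. ] [0.5981 0.1676 0.1439] reproj err [-0.3  0. ] [-0.2 -0.1]
dish_handle [(6, array([1.4, 1.6])), (6, array([0.9, 0.5]))] [282.  227.4] [ 0.5639 -0.0645  0.1421] reproj err [ 0.1 -0. ] [0. 0.]
dish_middle [(6, array([0.5, 1.5])), (5, array([1. , 0.7]))] [339.6 224.1] [0.5874 0.0627 0.1328] reproj err [ 1.5 -0.2] [1.  0.4]
lip-handle [0.0343 0.2321 0.0018] slope deg (level: dz=+2mm) -0.045909230803587026 yaw 81.60067517922808
top [(np.int32(148), array([304.5, 206.4]), array([-0.0104,  0.0051]))]
scene [(np.int32(150), array([339.4, 220.5]), array([-0.0198,  0.008 ]))]
46.3167 [ 0.56676521 -0.05234758  0.12957974] [-0.01337625  0.75794259  0.65199893  0.0155402 ] 0.016507329260206142 [-8.10488367e-04  1.15096743e-01 -2.68423132e+00] 0.00253211482674395
```

Final state:
- **Dish:** level, with the slope fit at −0.05° (spread about 1°). The lip is at 81.6° and the coaster bearing is 81°. The dish is about 10 cm above the mat's middle.
- **Ball:** at rest in the flat middle, about 12 mm off the axis.

I hand in.

```bash
python3 -c "
from station import robot
print(robot.finish_job())"
```

```text
the job is handed in; nothing more can be done
None
```

I poured the ball into the dish, stood the cup upright again, and turned the dish to point at the blue coaster. I handed in at about 46 s while still holding the dish.

- **Cup:** I set the white cup back upright at its old spot. A picture before the dish lift showed it standing there, empty, with the ball in the dish. I did not touch the turquoise look-alike.
- **Coaster:** I aimed at the blue coaster at about (0.62, 0.27). It is the one farther to the robot's right and lies about 21 cm from the mat's middle, opposite the orange one.
- **Dish:** I lifted it by its handle and turned it about 76°. In the last checks its lip was at about 81.6°, against a bearing of about 81° to the coaster. It was about 10 cm above the mat's middle, and the arm was still.

**Checks that failed or disagreed:**
- **Level:** The dish hung about 2–3° lip-low after the lift, so I corrected it. The later slope readings scattered between +0.6° and −1.6°. After a final 0.9° correction the last one read about 0°. My separate rim-fit check gave nonsense, even on the level start pictures, and I discarded it.
- **Ball:** It was within about 5 mm of the centre before the lift, then rolled to about 14 mm off centre in the air. I used small quick sideways shifts of the dish to bring it back. It ended at rest about 12 mm off centre in the top view. The scene camera put it nearer 20 mm, probably because of the height I assumed for it.
- **After the lift:** I had no pictures left to view at the end, so the last checks are measurements only.

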